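# Pin the sign arm and hold it against its stop

### The arm

A 6-joint arm with a two-finger parallel gripper is mounted at the origin on the work surface. World frame = base frame: x ahead of the robot, y to its left, z up, the work surface at z = 0. Lengths are in m, angles in rad, forces in N, time in s.
With the tool pointing down it reaches from about 0.3 to 0.85 m from the base axis. Payload 5.4 kg.
Tool frame: the origin (TCP) lies on the centre line of the jaws, within the pads' length; the fingertips stand 14 mm ahead of it and the grasp point (between the pads) lies 5 mm behind it; x points along the fingers, y is the direction in which the jaws open and shut, and the axes are right-handed (so a half turn about x gives the same grasp; the last joint's range is limited). The gripper opens to 85 mm and grips with 20 to 120 N. Pads are 22 mm wide; open, the fingers measure 114 mm over their backs; the gripper's body (76 mm by 85 mm) begins 54 mm behind the grasp point. The pads swing forward as they close: fully open they stand 13 mm farther back than shut.
Start: joints at [1.079, 0.158, 1.597, -0, 1.386, -0.21], TCP at [0.16, 0.552, 0.224] pointing down, gripper open.
Joint ranges: [-2.91, 2.91], [-0.94, 2.29], [0.18, 2.7], [-1.29, 4.43], [0.17, 2.64], [-3, 3]. Speed limits (rad/s): [2.57, 2.57, 3.14, 3.14, 3.14, 3.14].

### API

Orientations are given as a unit quaternion [x, y, z, w].
In Python, from cell import manip, eyes gives the robot as it stands.
- The arm moves only by the shell command python3 -m jog 'ROWS' [FORCE]. ROWS is JSON, a list of rows, each a list of 3 entries, a list of its own where there are three numbers: the shift along the tool's x, y, z in cm, then the turn about the tool's x in rad, then the gripper command: -1 is fully open, 1 is shut, values between are in proportion. A call has 1 to 5 rows; each row is the pose to reach, as a shift and turn from the pose commanded when the call began, along the tool's axes at that moment; what a row does not reach only later rows make up. A row lasts 1/10 s, in which the tool goes at most 50 mm and 8.59 degrees, less where a joint would pass 70% of its speed; a pose out of reach is approached as far as the arm can. A call with a gripper value outside its range is refused whole. The fingers move at their own pace and stop on an object; FORCE is the grip in N (left out, the last holds). Time passes only in rows, so rows that repeat a pose let the fingers close. It gives the time, the measured TCP pose, the force and the opening at its end, in the units of the state.
- manip.get_state(): the state, without advancing time (a new reading comes with each control period).
- eyes.snapshot(name): name is "scene" or "top" or "wrist"; returns a dict with "image" (384x512x3 uint8, blue, green, red), "K" (3x3 intrinsics, pixels), "position" and "orientation" of the camera in the world. Camera axes: x right, y down, z forward; pixel columns grow to the right and rows downward; lengths in m; the calibration is good to about 2 mm. A picture is of the moment at which its call begins. There is no depth.
- manip.sign_off(): hands the job in, once; it reports no verdict.
The state is a dict: "t": time; "joint_pos": joint angles; "joint_velocities": joint speeds; "joint_efforts": joint torques, N m; "ee_pos": TCP position; "eef_rot": TCP orientation; "force": force on the tool from outside, world axes, zero at the start; "torque": the same for the moment, N m; "finger_gap": opening from 0.0 (shut) to 1.0 (fully open).
Only numpy, scipy, OpenCV 4.12 (cv2) and the standard library are available. Lean on these libraries where they do the work, as an engineer would, in place of code of your own. Each camera call takes 0.05 s, during which the arm holds its last target.

### The job

Take the yellow-headed pin from its wooden holder and push it down through the fork and the eye of the aluminium sign arm until its head sits fully home. Then swing the pinned arm against the red sprung stop and hold it there with a steady push of about 10 newtons, which moves the red pad back about half of its travel (never push the pad all the way in), so that a volunteer can tighten the lock screw. Finish while still holding the push, and leave the jars, wrench and tape roll where they are.

Things in the scene. Friction and masses are not known exactly. Their poses are not given: they have to be found in the camera images.
- stand: blue steel sign-holder base bolted to the table. Origin: on the fork's vertical pivot axis, at table height; z up. Base plate 6 mm thick, with a black rest rail under the arm, top 24 mm high (x -130 to 20, y 157 to 193 mm). The sprung stop is on the +x side; its blue housing, 30 x 44 mm, top 56 mm high, is centred at x 63, y 150 mm
- fork_hole (a point): mouth of the fork's vertical 15 mm hole, on the stand's z axis, 56 mm above the table. Two 50 mm square plates: upper from 46 to 56 mm high, lower with its top at 24 mm; 2 mm chamfers, hole bottom 6 mm high. The fork's web, a block as high as the upper plate, joins them on the stand's -y side (y -56 to -30 mm)
- sign_arm: loose aluminium swing arm, about 0.35 kg, lying level, its 36 mm square eye (20 mm thick, 15 mm hole) between the fork plates, holes lined up. Origin: centre of the eye's underside, 24 mm above the table; +y along the bar, z up. It starts turned 0.2 to 0.45 rad counter-clockwise (from above) from the stand's y axis; when its y axis is along the stand's, the bar just touches the stop pad
- bar_mid (a point): middle of the bar's top face at y 150 mm along the arm, where its other side will meet the pad. The bar is 24 mm wide, 20 mm tall (underside 24 mm above the table) and ends at y 221 mm; a white sign socket, 22 mm diameter, 30 mm tall, stands on it at y 205 mm. The arm slides lightly on the rail
- pin: pin with a yellow round knob head, 24 mm diameter and 30 mm tall, and a 12 mm steel shank, 46 mm long, its last 8 mm tapered to 5 mm. Origin: on the axis at the underside of the head; z up through the head. It starts upright in the holder, head resting on it. Fully home in the fork, its origin is 56 mm above the table on the stand's axis. About 80 g
- holder: fixed wooden block 60 x 60 x 50 mm high with the pin's 15 mm hole in the middle. Origin: centre of its underside
- stop_face (a point): centre of the front face of the red round stop pad (28 mm diameter), which faces the stand's -x; 34 mm above the table; pad free, it is at x = 12, y = 150 mm in the stand's frame.
- stop (a joint): how far the red pad is pushed back along the stand's +x, m: 0 free, 0.014 fully in. Its spring pushes back 1.5 N per mm, so 10 N is about 7 mm, half of the travel
- jar0: red jar with a white lid, 54 mm diameter, 70 mm tall, loose; origin at the centre of its underside. Leave it alone
- jar1: red jar with a white lid, 54 mm diameter, 70 mm tall, loose; origin at the centre of its underside. Leave it alone
- jar2: red jar with a white lid, 54 mm diameter, 70 mm tall, loose; origin at the centre of its underside. Leave it alone
- jar3: red jar with a white lid, 54 mm diameter, 70 mm tall, loose; origin at the centre of its underside. Leave it alone
- wrench: small steel wrench, 140 mm long, lying on the table; origin under its middle, x along it. Leave it alone
- tape: grey ring of tape, 90 mm outer diameter, 24 mm high; origin at the centre of its underside. Leave it alone

How it is judged:
On the way, in this order (a step that is already met when the one before it is completed fails the run):
1. the pin is through the fork and the eye, its head fully home (horizontal distance between pin and stand below 0.0035 m and z of pin in the frame of stand between 0.0535 and 0.0585 m and angle between pin's own z axis and vertical below 0.08 rad and horizontal distance between sign_arm and stand below 0.005 m and angle between sign_arm's own z axis and vertical below 0.06 rad), for 0.2 s.
2. the robot presses the pinned arm steadily against the stop, in the force band, for one second (all of step 1 and contact force between sign_arm and stop between 5 and 16 N and value of joint stop between 0.0033 and 0.0107 m and contact force between any of the fingers, the arm and sign_arm above 2 N and velocity of joint stop between -0.004 and 0.004 m/s and linear speed of sign_arm below 0.01 m/s), for 1 s.
At the end, for the whole second after the job is handed in: Robot still pushing: the arm presses the red pad with 5 to 16 N (3.3 to 10.7 mm back), at rest; pin head home on the fork (origin within 3.5 mm of the axis, 53.5 to 58.5 mm high, within 0.08 rad of upright); arm level, eye in the fork; bystanders within 30 mm of their start (all of step 2 and distance of each of jar0, jar1, jar2, jar3, wrench, tape from where it was at the start of the episode below 0.03 m); the arm keeps its last pose, push and grip.
It fails at once if the red pad is pushed all the way in (value of joint stop above 0.0135 m).
It fails at once if a jar, the wrench or the tape roll is knocked away or a jar is tipped (distance of any of jar0, jar1, jar2, jar3, wrench, tape from where it was at the start of the episode above 0.03 m or angle between any of jar0, jar1, jar2, jar3's own z axis and vertical above 0.5 rad).
It also fails if it takes over 61 s, if anything falls off the work surface, if the arm or the gripper's body presses on something with over 40 N, if the wrist force passes 120 N, or if a joint passes its speed limit or range.

## Working session

There is one attempt and no reset: what is moved stays moved. The work goes in short steps, Python scripts to look and compute and a shell command to move; the robot and the scene stay as the last step left them, time stands still between calls to the robot, and variables do not carry over. Pictures are saved under pics/ and viewed, and the job is handed in when it is done.

```bash
mkdir -p pics; ls; python3 - <<'E'
from cell import manip, eyes
import cv2
print(manip.get_state())
for n in ("scene","top","wrist"):
    s=eyes.snapshot(n); cv2.imwrite(f"pics/{n}0.png",s["image"]); print(n,s["K"],s["position"],s["orientation"])
E
```

```text
pics
{'t': 0.0, 'joint_pos': array([ 1.07890403e+00,  1.59105750e-01,  1.59823813e+00,  3.14932782e-07,
        1.38621985e+00, -2.10104259e-01]), 'joint_velocities': array([ 0.00069612, -0.00068545, -0.0019197 , -0.00042711,  0.00284147,
        0.00043236]), 'joint_efforts': array([-9.74245850e-04, -3.96017289e+01, -3.31421864e+01, -2.48449869e-04,
        8.60188098e-03, -1.24143043e-05]), 'ee_pos': array([0.15961302, 0.55175196, 0.22318212]), 'eef_rot': array([ 0.09864344,  0.70033932, -0.09995215,  0.69985989]), 'force': array([-0.66508611,  0.8267742 ,  0.18774187]), 'torque': array([-0.03680092,  0.01163404,  0.0183275 ]), 'finger_gap': 0.997749795814606}
scene [[436.54385063   0.         258.91592928]
 [  0.         436.54385063 190.63273281]
 [  0.           0.           1.        ]] [ 0.96680167 -0.27860125  0.95740663] [ 0.84467845  0.45187287 -0.1379735  -0.25158007]
top [[400.46154017   0.         254.64188418]
 [  0.         400.46154017 191.94050552]
 [  0.           0.           1.        ]] [0.36252642 0.01087753 1.26234084] [ 0.71027083 -0.70179321  0.03144681 -0.04486362]
wrist [[268.89206642   0.         256.36257889]
 [  0.         268.89206642 189.93136521]
 [  0.           0.           1.        ]] [0.08529258 0.57390011 0.37353211] [0.78979503 0.59417864 0.09093364 0.12209268]
```

View pics/scene0.png

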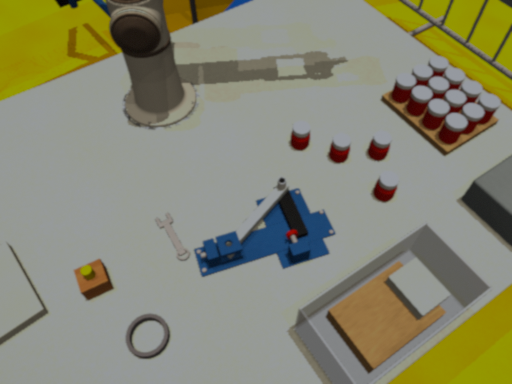

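View pics/top0.png

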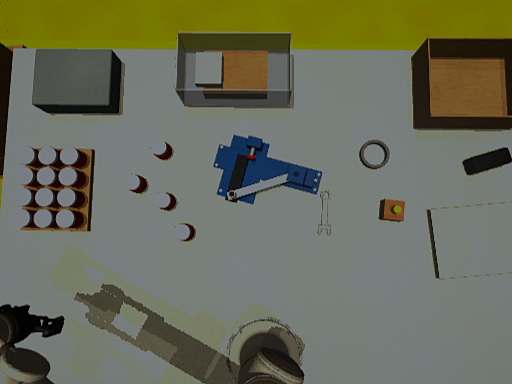

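View pics/wrist0.png

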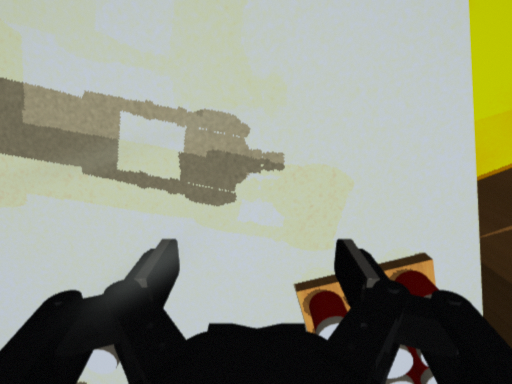

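```bash
python3 - <<'E'
import cv2
t=cv2.imread("pics/top0.png"); s=cv2.imread("pics/scene0.png")
a=t[125:250,205:335]; b=t[190:230,370:415]
cv2.imwrite("pics/c1.png",cv2.resize(a,None,fx=6,fy=4.6*1.3,interpolation=cv2.INTER_CUBIC)[:600] if 0 else cv2.resize(a,None,fx=4.5,fy=4.5,interpolation=cv2.INTER_CUBIC))
cv2.imwrite("pics/c2.png",cv2.resize(b,None,fx=12,fy=12,interpolation=cv2.INTER_CUBIC))
cv2.imwrite("pics/c3.png",cv2.resize(s[170:280,185:340],None,fx=5,fy=5,interpolation=cv2.INTER_CUBIC))
E
```

```text
(no output)
```

View pics/c1.png

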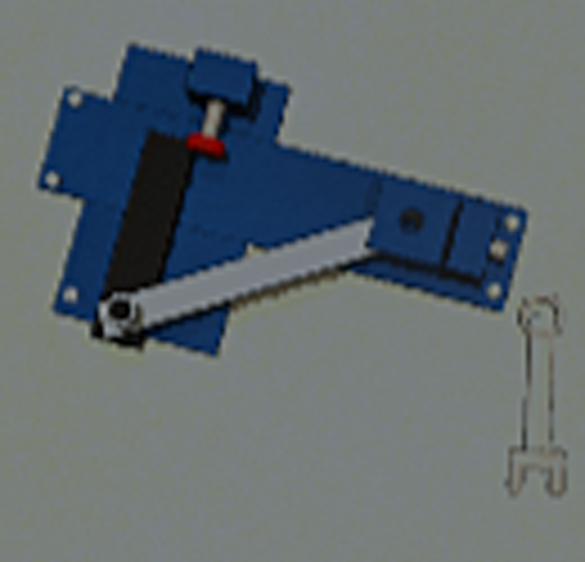

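View pics/c2.png

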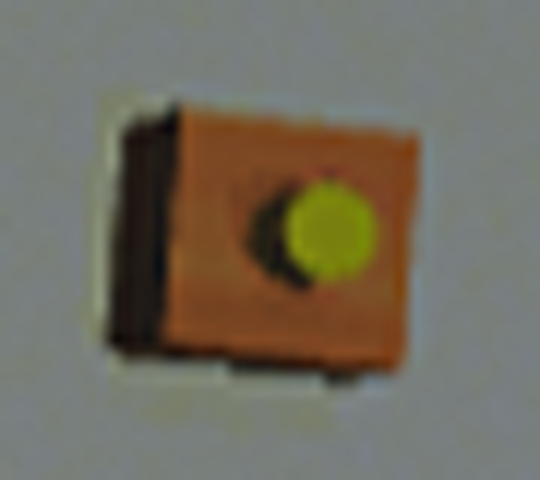

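View pics/c3.png

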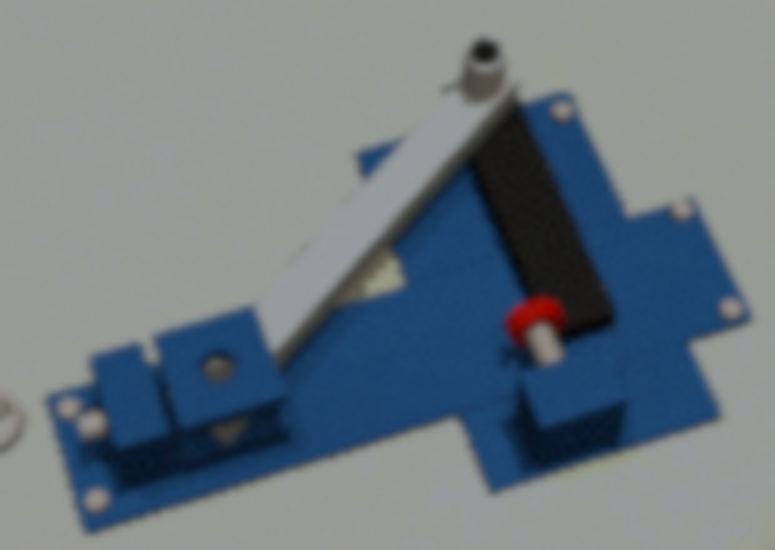

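```bash
cat > h.py <<'E'
import numpy as np, cv2
from scipy.optimize import least_squares
from scipy.spatial.transform import Rotation as R
CAM={"scene":(np.array([[436.54385063,0,258.91592928],[0,436.54385063,190.63273281],[0,0,1]]),np.array([0.96680167,-0.27860125,0.95740663]),R.from_quat([0.84467845,0.45187287,-0.1379735,-0.25158007])),
"top":(np.array([[400.46154017,0,254.64188418],[0,400.46154017,191.94050552],[0,0,1]]),np.array([0.36252642,0.01087753,1.26234084]),R.from_quat([0.71027083,-0.70179321,0.03144681,-0.04486362]))}
def proj(P,cam):
    K,p,r=cam; q=r.inv().apply(np.atleast_2d(P)-p)@K.T; return q[:,:2]/q[:,2:]
def onz(uv,z,cam):
    K,p,r=cam; d=r.apply(np.linalg.inv(K)@np.array([uv[0],uv[1],1.])); return p+d*(z-p[2])/d[2]
def w(snap): return (snap["K"],np.array(snap["position"]),R.from_quat(snap["orientation"]))
E
python3 - <<'E'
from h import *
c1=lambda u,v:((u+.5)/4.5-.5+205,(v+.5)/4.5-.5+125)
c3=lambda u,v:((u+.5)/5-.5+185,(v+.5)/5-.5+170)
obs=[("top",(0,0,56),c1(410,219)),("scene",(0,0,56),c3(219,367)),
("top",(48,172,56),c1(190,92)),("top",(78,172,56),c1(197,50)),("top",(78,128,56),c1(257,65)),("top",(48,128,56),c1(247,108)),
("scene",(48,172,56),c3(603,358)),("scene",(48,128,56),c3(522,382)),("scene",(78,128,56),c3(537,435)),("scene",(78,172,56),c3(625,405)),
("scene",(-25,25,56),c3(255,310)),("scene",(-25,-25,56),c3(157,335)),("scene",(25,25,56),c3(287,382)),("scene",(25,-25,56),c3(187,413)),
("top",(-25,25,56),c1(368,248)),("top",(25,25,56),c1(382,178)),("top",(20,193,24),c1(150,133)),("scene",(20,193,24),c3(611,317)),
]
for sel in (("top",),("scene",),("top","scene")):
    O=[o for o in obs if o[0] in sel]
    def f(p):
        e=[]
        for n,P,uv in O:
            Q=R.from_euler('z',p[2]).apply(np.array(P)/1000)+[p[0],p[1],0]
            e.append(proj(Q,CAM[n])[0]-uv)
        return np.ravel(e)
    r=least_squares(f,[0.42,-0.1,-0.27],loss='soft_l1'); print(sel,r.x); print(np.round(f(r.x).reshape(-1,2),1).tolist())
    print("hole",onz(obs[0][2],.056,CAM["top"]),onz(obs[1][2],.056,CAM["scene"]))
for n in ("top","scene"):
    im=cv2.imread(f"pics/{n}0.png"); hsv=cv2.cvtColor(im,cv2.COLOR_BGR2HSV)
    m=cv2.inRange(hsv,(24,150,80),(36,255,255))
    x0,y0,x1,y1=(370,190,415,230) if n=="top" else (70,250,115,300)
    k=np.zeros_like(m);k[y0:y1,x0:x1]=m[y0:y1,x0:x1]
    M=cv2.moments(k,True); uv=(M['m10']/M['m00'],M['m01']/M['m00']); print(n,M['m00'],uv,cv2.boundingRect(k)); print(onz(uv,.080,CAM[n]),onz(uv,.065,CAM[n]))
# socket top
s1=onz(c1(121,310),.074,CAM["top"]); s3=onz(c3(485,50),.074,CAM["scene"]); print("socket",s1,s3)
E
```

```text
('top',) [ 0.54975246 -0.09121528 -0.24529295]
[[0.6, 0.6], [-1.1, -0.1], [-0.2, -0.1], [0.3, 0.1], [0.1, -0.1], [-0.1, -0.0], [0.8, -0.2], [-0.6, -0.2]]
hole [ 0.55160524 -0.08950914  0.056     ] [ 0.55065972 -0.09217807  0.056     ]
('scene',) [ 0.54939184 -0.09183108 -0.27839047]
[[-0.2, -0.5], [0.7, -1.4], [-1.1, -0.9], [0.4, -0.0], [1.1, 0.5], [0.1, -1.2], [-1.1, -0.4], [-0.2, 2.9], [-1.5, 2.9], [2.0, 0.5]]
hole [ 0.55160524 -0.08950914  0.056     ] [ 0.55065972 -0.09217807  0.056     ]
('top', 'scene') [ 0.54927064 -0.0914681  -0.26530062]
[[0.6, 0.8], [-0.1, -0.6], [-0.4, -1.0], [0.7, -0.8], [1.1, -0.4], [0.7, -0.7], [0.7, -2.4], [-1.0, -1.7], [0.7, -0.9], [1.2, -0.6], [0.0, -1.4], [-1.0, -0.3], [-0.0, 2.6], [-1.2, 2.8], [-0.2, -0.1], [1.1, -0.1], [-0.0, -1.1], [1.8, -0.5]]
hole [ 0.55160524 -0.08950914  0.056     ] [ 0.55065972 -0.09217807  0.056     ]
top 47.0 (396.97872340425533, 208.82978723404256) (394, 205, 7, 8)
[ 0.44526772 -0.3846421   0.08      ] [ 0.44631743 -0.38965994  0.065     ]
scene 108.0 (86.04629629629629, 270.4074074074074) (80, 265, 13, 13)
[ 0.44719744 -0.38617105  0.08      ] [ 0.43831437 -0.38801005  0.065     ]
socket [0.48576679 0.10337808 0.074     ] [0.48386864 0.10340508 0.074     ]
```

```bash
cat >> h.py <<'E'
def tool(st,target,yawturn=0):
    r=R.from_quat(st["eef_rot"]); d=np.array(target)-st["ee_pos"]; return np.round(r.inv().apply(d)*100,2)
E
python3 - <<'E'
from h import *
from cell import manip
s=manip.get_state(); print(R.from_quat(s["eef_rot"]).as_matrix().round(3))
print(tool(s,[.42,.15,.22]),tool(s,[.445,-.385,.22]),tool(s,[.445,-.385,.17]))
E
```

```text
[[-0.001  0.278  0.961]
 [-0.001  0.961 -0.278]
 [-1.    -0.001 -0.   ]]
[  0.38 -31.36  36.18] [  0.44 -82.06  53.46] [  5.44 -82.05  53.46]
```

```bash
python3 -m jog '[[[0,-3.2,3.6],0,-1],[[0,-6.4,7.2],0,-1],[[0,-9.6,10.8],0,-1],[[0,-12.8,14.4],0,-1],[[0,-16,18],0,-1]]'; python3 -m jog '[[[0,-3.2,3.6],0,-1],[[0,-6.4,7.2],0,-1],[[0,-9.6,10.8],0,-1],[[0,-12.8,14.4],0,-1],[[0,-16,18],0,-1]]'
python3 -m jog '[[[0,-4.8,1.6],0,-1],[[0,-9.6,3.2],0,-1],[[0,-14.4,4.8],0,-1],[[0,-19.2,6.4],0,-1],[[0,-24,8],0,-1]]'
python3 -c "
from h import *
from cell import manip
s=manip.get_state(); print(s['t'],s['joint_pos'],tool(s,[.445,-.385,.20]))"
```

```text
t: 0.65
ee_pos: [0.2887, 0.3468, 0.224]
eef_rot: [0.099, 0.7, -0.099, 0.7]
force: [1.3, 0.4, 0.7]
finger_gap: 1.002
t: 1.15
ee_pos: [0.4173, 0.143, 0.2242]
eef_rot: [0.099, 0.7, -0.099, 0.7]
force: [1.3, 0.0, -0.3]
finger_gap: 1.001
t: 1.65
ee_pos: [0.4263, -0.107, 0.2242]
eef_rot: [0.099, 0.7, -0.099, 0.7]
force: [1.7, -0.4, -0.3]
finger_gap: 1.001
1.65 [-5.22346512e-01 -2.08461032e-01  1.95690104e+00  2.44187935e-04
  1.39279480e+00 -1.81106466e+00] [  2.42 -26.18   9.54]
```

```bash
python3 - <<'E'
from cell import eyes
import cv2,pickle
s=eyes.snapshot("wrist"); cv2.imwrite("pics/w1.png",s["image"]); pickle.dump(s,open("w1.pkl","wb"))
E
python3 -m jog '[[[0,-4.6,1.7],0,-1],[[0,-9.2,3.4],0,-1],[[0,-13.8,5.1],0,-1],[[0,-18.4,6.8],0,-1],[[0,-23,8.5],0,-1]]'
python3 -m jog '[[[1,-3.2,1],0,-1],[[2,-3.2,1],0,-1],[[2.4,-3.2,1],0,-1]]'
python3 - <<'E'
from cell import eyes
import cv2,pickle
s=eyes.snapshot("wrist"); cv2.imwrite("pics/w2.png",s["image"]); pickle.dump(s,open("w2.pkl","wb"))
E
```

```text
t: 2.2
ee_pos: [0.4442, -0.3512, 0.2238]
eef_rot: [0.1, 0.7, -0.099, 0.7]
force: [0.1, -0.3, 1.2]
finger_gap: 1.0
t: 2.5
ee_pos: [0.4444, -0.3823, 0.1982]
eef_rot: [0.101, 0.701, -0.099, 0.699]
force: [-0.9, 0.9, -1.1]
finger_gap: 0.998
```

View pics/w1.png

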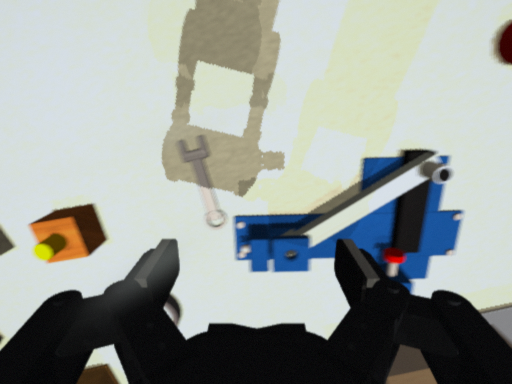

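View pics/w2.png

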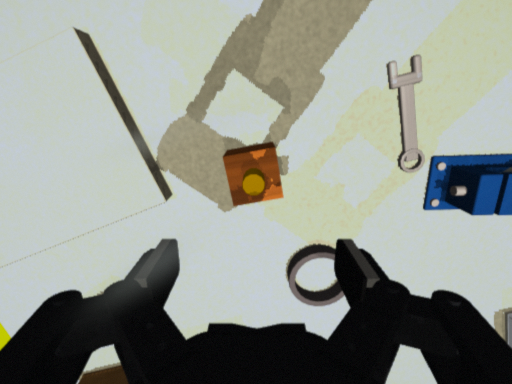

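```bash
python3 - <<'E'
from h import *
import pickle
a=pickle.load(open("w1.pkl","rb")); b=pickle.load(open("w2.pkl","rb"))
im=b["image"]; hsv=cv2.cvtColor(im,cv2.COLOR_BGR2HSV); print(hsv[185,254],hsv[160,250])
m=cv2.inRange(hsv,(22,200,60),(36,255,255)); k=np.zeros_like(m);k[165:205,235:275]=m[165:205,235:275]
M=cv2.moments(k,True);uv=(M['m10']/M['m00'],M['m01']/M['m00']);print(uv,M['m00'],cv2.boundingRect(k))
for z in(.08,.065,.07):print(z,onz(uv,z,w(b)))
cv2.imwrite("pics/c4.png",cv2.resize(im[135:215,215:295],None,fx=7,fy=7,interpolation=cv2.INTER_CUBIC))
cv2.imwrite("pics/c5.png",cv2.resize(a["image"][140:290,230:470],None,fx=3.3,fy=3.3,interpolation=cv2.INTER_CUBIC))
E
```

```text
[ 22 255 167] [ 12 210 101]
(253.10401891252954, 182.02364066193854) 423.0 (243, 169, 21, 26)
0.08 [ 0.44200768 -0.38437026  0.08      ]
0.065 [ 0.44601322 -0.38568533  0.065     ]
0.07 [ 0.44467804 -0.38524697  0.07      ]
```

View pics/c4.png

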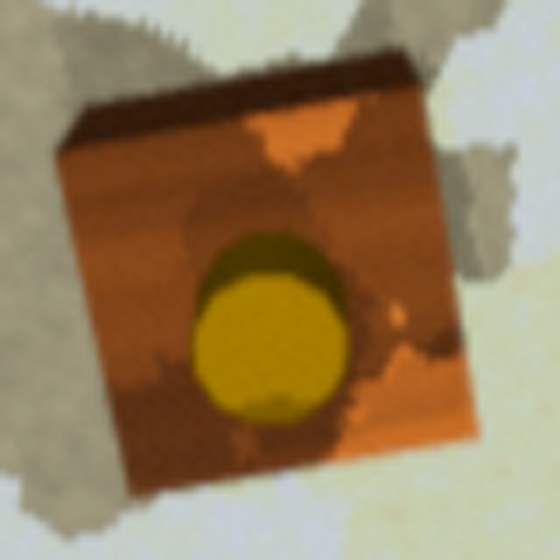

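View pics/c5.png

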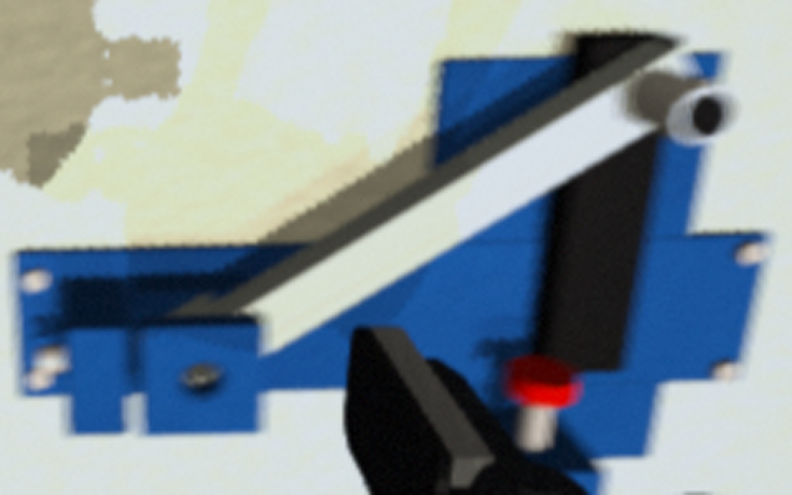

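```bash
python3 - <<'E'
from h import *
from cell import manip
import pickle
a=pickle.load(open("w1.pkl","rb")); b=pickle.load(open("w2.pkl","rb"))
g=lambda u,v:((u+.5)/7-.5+215,(v+.5)/7-.5+135)
c=lambda u,v:((u+.5)/3.3-.5+230,(v+.5)/3.3-.5+140)
print("pin",onz(g(271,347),.08,w(b)),"holder",onz(g(271.5,293),.05,w(b)))
h=onz(c(202,377),.056,w(a)); print("hole",h)
A=onz(c(145,323),.056,w(a));B=onz(c(262,320),.056,w(a)); d=B-A; print("plate edge yaw",np.arctan2(-d[0],d[1]),np.hypot(*d[:2]),A,B)
A=onz(c(145,432),.056,w(a));B=onz(c(262,431),.056,w(a)); d=B-A; print("plate edge yaw",np.arctan2(-d[0],d[1]),np.hypot(*d[:2]),A,B)
s=onz(c(706,115),.074,w(a)); print("sock",s)
A=onz(c(273,354),.044,w(a));B=onz(c(660,130),.044,w(a)); d=B-A; print("bar edge ccw",np.arctan2(-d[0],d[1]),A,B)
s=manip.get_state();print(s["ee_pos"],tool(s,[.4445,-.385,.1]))
E
```

```text
pin [ 0.4442551  -0.38483353  0.08      ] holder [ 0.44371504 -0.38484662  0.05      ]
hole [ 0.54790798 -0.09343963  0.056     ]
plate edge yaw -0.2530200678047371 0.046580709117613694 [ 0.51787901 -0.10939637  0.056     ] [ 0.52953951 -0.06429875  0.056     ]
plate edge yaw -0.2716665566244357 0.04861690309113262 [ 0.56651625 -0.12243964  0.056     ] [ 0.57956197 -0.07560576  0.056     ]
sock [0.48497738 0.10081435 0.074     ]
bar edge ccw 0.31461277260623904 [ 0.55295381 -0.0625803   0.044     ] [0.49943275 0.10188676 0.044     ]
[ 0.44454054 -0.38140449  0.19805744] [ 9.8  -0.37  0.13]
```

```bash
python3 -m jog '[[[3,-0.4,0.1],0,-1],[[6,-0.4,0.1],0,-1],[[9,-0.4,0.1],0,-1],[[11,-0.4,0.1],0,-1],[[13,-0.4,0.1],0,-1]]' 40
python3 -m jog '[[[0,0,0],0,-0.3],[[0,0,0],0,0],[[0,0,0],0,0.2],[[0,0,0],0,0.4],[[0,0,0],0,0.6]]' 40
python3 -m jog '[[[0,0,0],0,0.8],[[0,0,0],0,1],[[0,0,0],0,1],[[0,0,0],0,1],[[0,0,0],0,1]]' 40
```

```text
t: 3.05
ee_pos: [0.4453, -0.3852, 0.0696]
eef_rot: [0.099, 0.7, -0.098, 0.7]
force: [-0.2, 0.5, 1.3]
finger_gap: 1.001
t: 3.55
ee_pos: [0.4466, -0.3874, 0.0731]
eef_rot: [0.099, 0.699, -0.099, 0.701]
force: [1.1, 4.0, 8.7]
finger_gap: 0.202
t: 4.05
ee_pos: [0.4467, -0.3878, 0.073]
eef_rot: [0.099, 0.699, -0.1, 0.701]
force: [0.6, 4.3, 9.9]
finger_gap: 0.001
```

```bash
python3 - <<'E'
from cell import eyes
import cv2,pickle
for n,(x0,y0,x1,y1) in {"wrist":(100,60,400,284),"scene":(40,200,180,305),"top":(350,170,440,237)}.items():
    s=eyes.snapshot(n); pickle.dump(s,open(f"m_{n}.pkl","wb")); i=s["image"][y0:y1,x0:x1]; f=780/(x1-x0)
    cv2.imwrite(f"pics/m_{n}.png",cv2.resize(i,None,fx=f,fy=f,interpolation=cv2.INTER_CUBIC))
E
```

```text
(no output)
```

View pics/m_wrist.png

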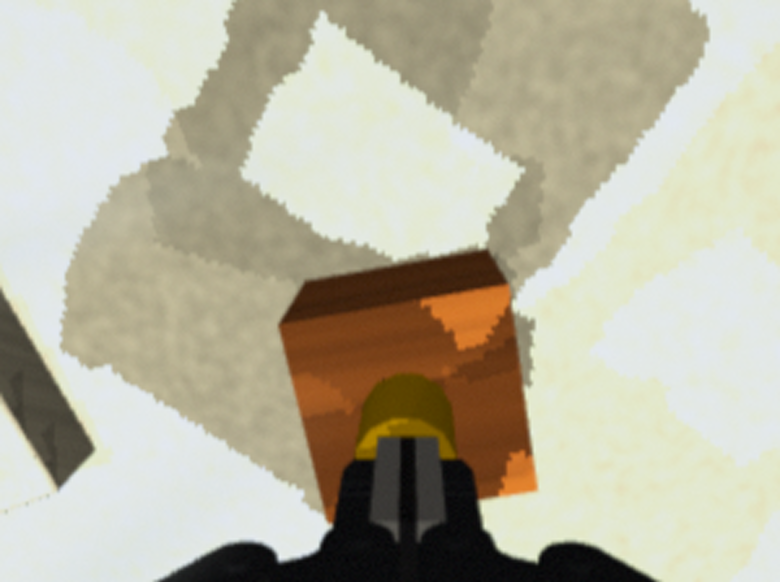

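View pics/m_scene.png

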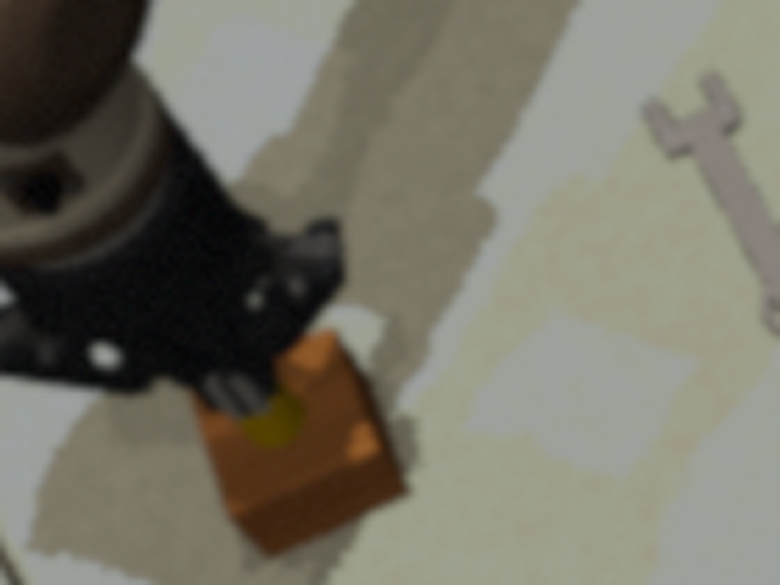

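View pics/m_top.png

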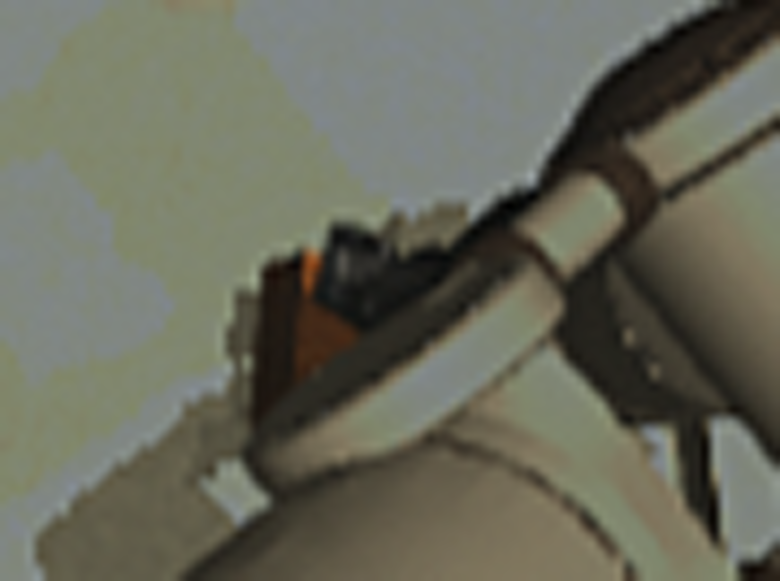

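```bash
python3 - <<'E'
from h import *
from cell import manip
import pickle
s=manip.get_state(); r=R.from_quat(s["eef_rot"]); p=s["ee_pos"]; print(p,s["force"],r.as_matrix().round(3))
S=pickle.load(open("m_scene.pkl","rb"));W=pickle.load(open("m_wrist.pkl","rb"))
for nm,P in {"tip":p+r.apply([.014,0,0]),"tcp":p,"grasp":p-r.apply([.005,0,0]),"pinTop":[.4443,-.385,.08],"pinbase":[.4443,-.385,.05]}.items():
    print(nm,(proj(P,w(S))[0]-[40,200])*780/140,(proj(P,w(W))[0]-[100,60])*2.6)
E
```

```text
[ 0.44672051 -0.38780611  0.07304347] [ 1.83082646  4.44871716 10.51540011] [[ 0.004  0.278  0.961]
 [-0.002  0.961 -0.278]
 [-1.    -0.001  0.004]]
tip [270.04748925 414.76455523] [405.018449   433.13711196]
tcp [258.10731233 400.60781915] [404.9086343  458.47565513]
grasp [253.77124701 395.46681222] [404.8650241  468.53823135]
pinTop [256.64428006 384.87355742] [413.71499651 460.55636654]
pinbase [282.04318748 415.03633622] [412.67926734 407.75844866]
```

```bash
python3 - <<'E'
from h import *
import pickle
S=pickle.load(open("m_scene.pkl","rb"));W=pickle.load(open("m_wrist.pkl","rb"))
cv2.imwrite("pics/n1.png",cv2.resize(cv2.convertScaleAbs(S["image"][250:300,65:115],alpha=1.6,beta=20),None,fx=12,fy=12,interpolation=cv2.INTER_CUBIC))
cv2.imwrite("pics/n2.png",cv2.resize(cv2.convertScaleAbs(W["image"][180:280,190:320],alpha=1.6,beta=30),None,fx=6,fy=6,interpolation=cv2.INTER_CUBIC))
E
```

```text
(no output)
```

View pics/n1.png

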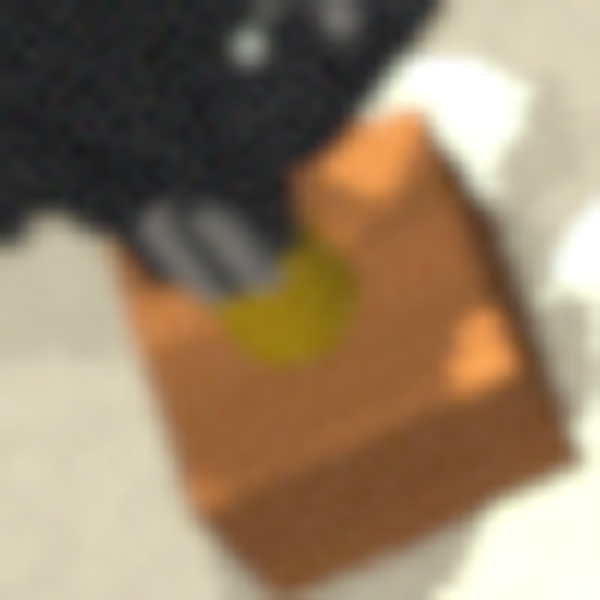

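View pics/n2.png

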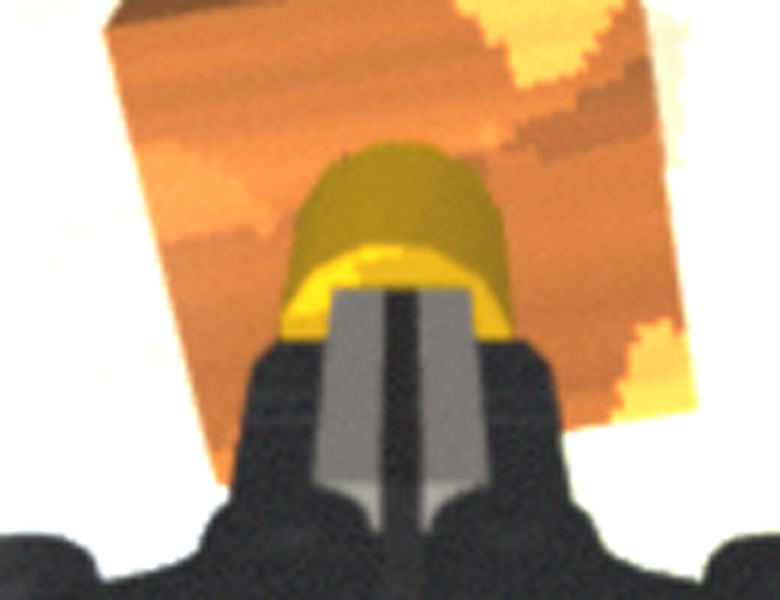

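```bash
python3 - <<'E'
from h import *
from cell import manip
import pickle
s=manip.get_state(); r=R.from_quat(s["eef_rot"]); p=s["ee_pos"]
W=pickle.load(open("m_wrist.pkl","rb")); K,c,q=w(W)
ct=r.inv().apply(c-p); print("cam in tool",ct)
for name,(u,v) in {"tip":(256.7,228),"tipL":(190+332/6,228),"tipR":(190+470/6,228),"padbackmid":(256,180+485/6)}.items():
    d=r.inv().apply(q.apply(np.linalg.inv(K)@[u,v,1])); 
    for z in (0,-.011,-.02): t=(z-ct[2])/d[2]; print(name,z,(ct+d*t).round(4))
# head top disc near edge in n2: row 243 ; left/right at row 335: 281,512
for z in (.08,.075,.07,.065): print(z,[onz((190+u/6,180+v/6),z,w(W)).round(4).tolist() for u,v in((398,243),(281,335),(512,335),(400,140))])
E
```

```text
cam in tool [-0.15019444  0.00029741 -0.07761078]
tip 0 [0.0118 0.0006 0.    ]
tip -0.011 [-0.0111  0.0006 -0.011 ]
tip -0.02 [-0.0299  0.0005 -0.02  ]
tipL 0 [ 0.0118 -0.0069  0.    ]
tipL -0.011 [-0.0111 -0.0059 -0.011 ]
tipL -0.02 [-0.0299 -0.005  -0.02  ]
tipR 0 [0.0119 0.0083 0.    ]
tipR -0.011 [-0.0111  0.0072 -0.011 ]
tipR -0.02 [-0.0299  0.0062 -0.02  ]
padbackmid 0 [-0.0275  0.0002  0.    ]
padbackmid -0.011 [-0.0449  0.0002 -0.011 ]
padbackmid -0.02 [-0.0591  0.0002 -0.02  ]
0.08 [[0.4335, -0.3836, 0.08], [0.4398, -0.3974, 0.08], [0.4461, -0.3756, 0.08], [0.4234, -0.3805, 0.08]]
0.075 [[0.4357, -0.3842, 0.075], [0.4422, -0.3985, 0.075], [0.4487, -0.3759, 0.075], [0.4252, -0.381, 0.075]]
0.07 [[0.4379, -0.3849, 0.07], [0.4446, -0.3996, 0.07], [0.4513, -0.3763, 0.07], [0.427, -0.3815, 0.07]]
0.065 [[0.44, -0.3855, 0.065], [0.447, -0.4007, 0.065], [0.4539, -0.3766, 0.065], [0.4288, -0.382, 0.065]]
```

```bash
python3 -m jog '[[[-3,0,0],0,1],[[-6,0,0],0,1],[[-8,0,0],0,1],[[-8,0,0],0,1],[[-8,0,0],0,1]]'
cat > look.py <<'E'
import sys,pickle,cv2
from cell import eyes,manip
n,tag,x0,y0,x1,y1=sys.argv[1],sys.argv[2],*map(int,sys.argv[3:7])
s=eyes.snapshot(n); s["st"]=manip.get_state(); pickle.dump(s,open(f"{tag}.pkl","wb")); i=s["image"][y0:y1,x0:x1]; f=min(780/(x1-x0),590/(y1-y0))
cv2.imwrite(f"pics/{tag}.png",cv2.resize(cv2.convertScaleAbs(i,alpha=1.4,beta=10),None,fx=f,fy=f,interpolation=cv2.INTER_CUBIC)); print(f)
E
python3 look.py wrist q1 150 100 410 300; python3 look.py scene q2 40 200 180 305
```

```text
t: 4.7
ee_pos: [0.4449, -0.3873, 0.1502]
eef_rot: [0.099, 0.7, -0.1, 0.7]
force: [-0.3, 0.1, -0.9]
finger_gap: -0.001
2.95
5.571428571428571
```

View pics/q1.png

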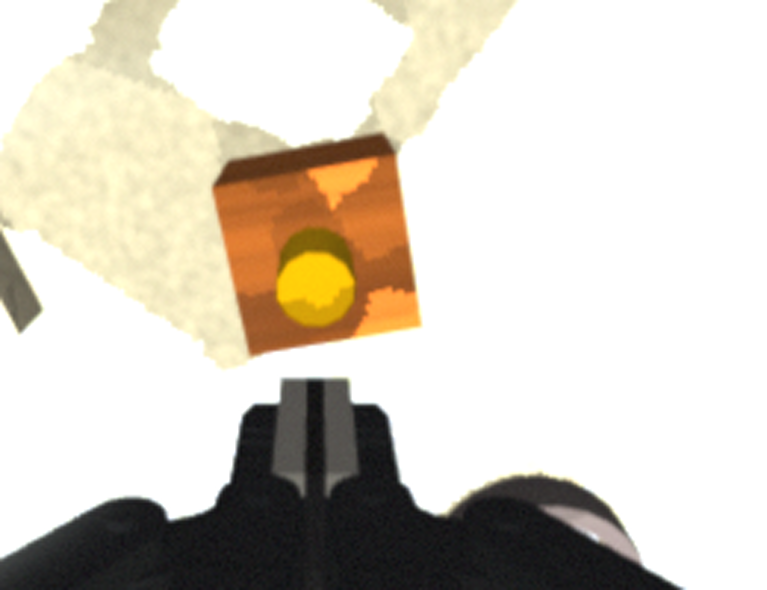

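View pics/q2.png

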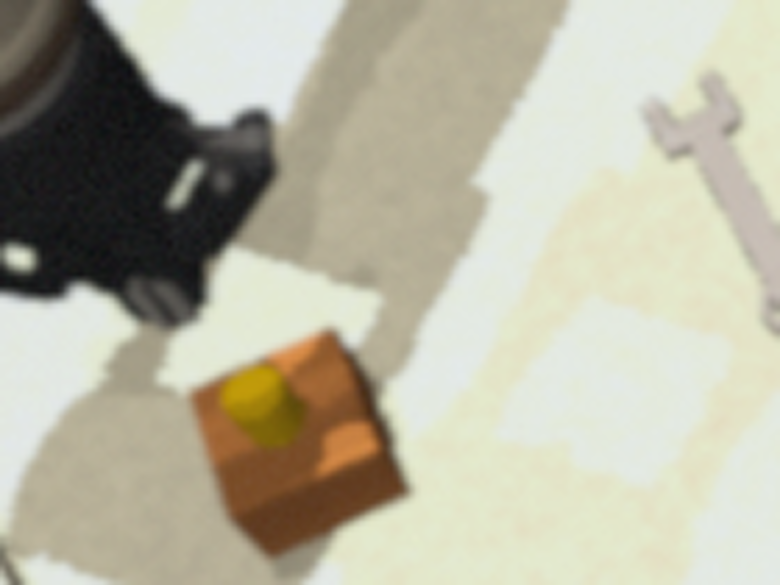

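```bash
python3 - <<'E'
from h import *
import pickle
S=pickle.load(open("q2.pkl","rb")); W=pickle.load(open("q1.pkl","rb")); s=S["st"]; r=R.from_quat(s["eef_rot"]); p=s["ee_pos"]
for x in (.014,0,-.011,-.02):
  for z in (-.011,0,.011):
    P=p+r.apply([x,0,z]); print(x,z,((proj(P,w(S))[0]-[40,200])*5.571).round(),((proj(P,w(W))[0]-[150,100])*2.95).round())
E
```

```text
0.014 -0.011 [201. 301.] [315. 322.]
0.014 0 [203. 327.] [315. 367.]
0.014 0.011 [206. 354.] [315. 410.]
0 -0.011 [187. 285.] [315. 347.]
0 0 [189. 311.] [315. 395.]
0 0.011 [192. 338.] [315. 441.]
-0.011 -0.011 [176. 272.] [315. 370.]
-0.011 0 [178. 298.] [315. 420.]
-0.011 0.011 [181. 325.] [315. 469.]
-0.02 -0.011 [167. 261.] [315. 391.]
-0.02 0 [169. 288.] [315. 444.]
-0.02 0.011 [172. 315.] [315. 494.]
```

```bash
python3 - <<'E'
from h import *
import pickle
W=pickle.load(open("q1.pkl","rb")); S=pickle.load(open("q2.pkl","rb")); print(onz((316/2.95+150,288/2.95+100),.08,w(W)), onz((254/5.571+40,388/5.571+200),.08,w(S)))
E
python3 -m jog '[[[0,0.1,-0.1],0,0.1],[[0,0.1,-0.1],0,0.1],[[0,0.1,-0.1],0,0.1],[[0,0.1,-0.1],0,0.1],[[0,0.1,-0.1],0,0.1]]' 40
python3 look.py wrist q3 150 100 410 300
```

```text
[ 0.44429999 -0.38608064  0.08      ] [ 0.44498148 -0.38633269  0.08      ]
t: 5.3
ee_pos: [0.4442, -0.386, 0.1501]
eef_rot: [0.099, 0.7, -0.099, 0.7]
force: [0.4, -0.5, 0.6]
finger_gap: 0.451
2.95
```

View pics/q3.png

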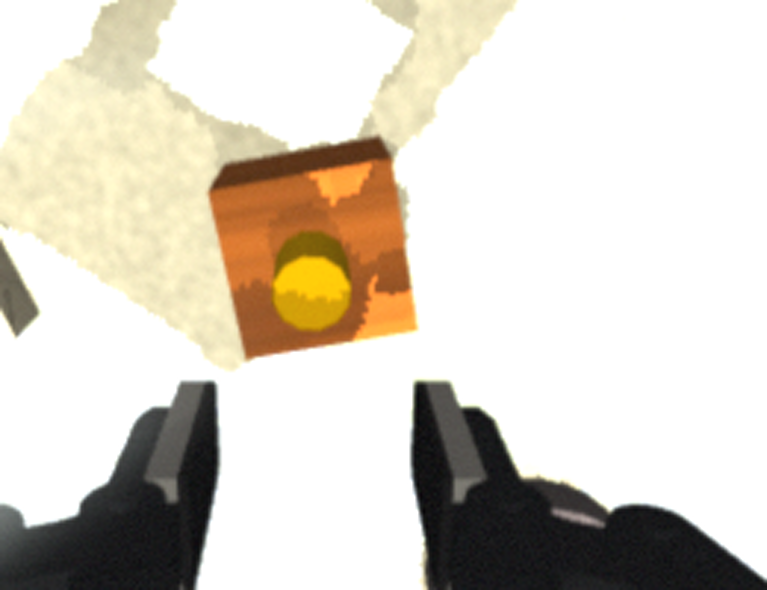

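```bash
python3 - <<'E'
from h import *
import pickle
W=pickle.load(open("q3.pkl","rb")); s=W["st"]; r=R.from_quat(s["eef_rot"]); p=s["ee_pos"]; K,c,q=w(W)
print((r.inv()*q).as_matrix().round(3), r.inv().apply(c-p))
for x in(.014,.01,0,-.01,-.02):
  for z in (-.011,0):
    print(x,z,[((proj(p+r.apply([x,y,z]),w(W))[0]-[150,100])*2.95).round().tolist() for y in(-.019,.019)])
E
```

```text
[[-0.    -0.301  0.954]
 [ 1.     0.001  0.001]
 [-0.001  0.954  0.301]] [-0.15014764  0.00029806 -0.07764132]
0.014 -0.011 [[227.0, 329.0], [397.0, 329.0]]
0.014 0 [[228.0, 374.0], [396.0, 374.0]]
0.01 -0.011 [[225.0, 336.0], [399.0, 336.0]]
0.01 0 [[226.0, 381.0], [398.0, 382.0]]
0 -0.011 [[220.0, 354.0], [404.0, 354.0]]
0 0 [[221.0, 402.0], [402.0, 403.0]]
-0.01 -0.011 [[214.0, 375.0], [410.0, 375.0]]
-0.01 0 [[216.0, 426.0], [408.0, 426.0]]
-0.02 -0.011 [[207.0, 399.0], [416.0, 399.0]]
-0.02 0 [[209.0, 453.0], [414.0, 453.0]]
```

```bash
python3 -m jog '[[[3,0,0],0,0.1],[[6,0,0],0,0.1],[[8,0,0],0,0.1],[[9.5,0,0],0,0.1],[[9.5,0,0],0,0.1]]'
python3 -m jog '[[[0.4,0,0],0,0.1],[[0.8,0,0],0,0.1],[[1.1,0,0],0,0.1],[[1.1,0,0],0,0.1]]'
python3 look.py wrist q4 150 100 410 300
```

```text
t: 5.85
ee_pos: [0.4432, -0.3846, 0.0529]
eef_rot: [0.1, 0.701, -0.098, 0.699]
force: [-0.3, 0.5, -0.5]
finger_gap: 0.451
t: 6.25
ee_pos: [0.4443, -0.386, 0.0443]
eef_rot: [0.099, 0.7, -0.099, 0.7]
force: [-0.3, -0.2, -0.4]
finger_gap: 0.449
2.95
```

View pics/q4.png

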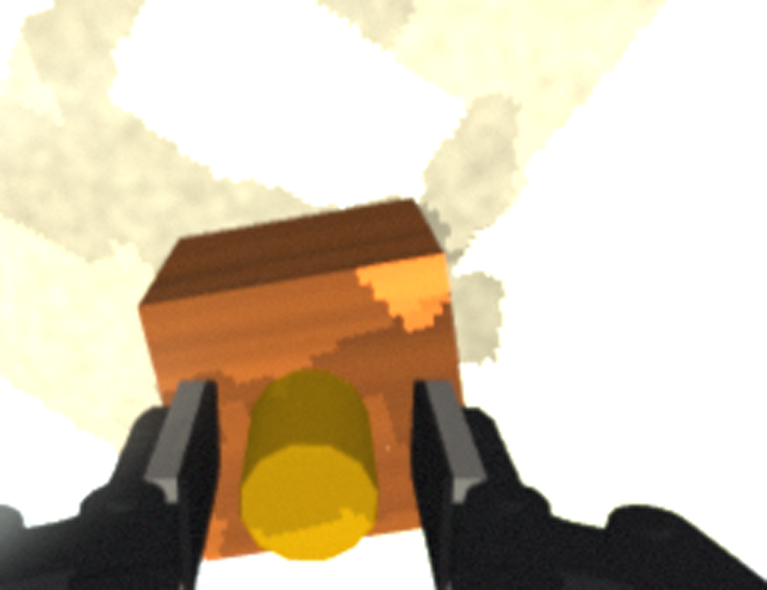

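```bash
python3 -m jog '[[[0,0,0],0,0.25],[[0,0,0],0,0.35],[[0,0,0],0,0.45],[[0,0,0],0,0.6],[[0,0,0],0,0.6]]' 40
python3 -m jog '[[[0,0,0],0,1],[[0,0,0],0,1],[[0,0,0],0,1]]' 60
python3 look.py wrist q5 150 100 410 300
```

```text
t: 6.8
ee_pos: [0.4445, -0.3862, 0.0446]
eef_rot: [0.099, 0.7, -0.099, 0.7]
force: [-1.0, -0.2, 3.8]
finger_gap: 0.268
t: 7.1
ee_pos: [0.4445, -0.3863, 0.0447]
eef_rot: [0.099, 0.7, -0.1, 0.7]
force: [-1.0, 1.3, 4.7]
finger_gap: 0.261
2.95
```

View pics/q5.png

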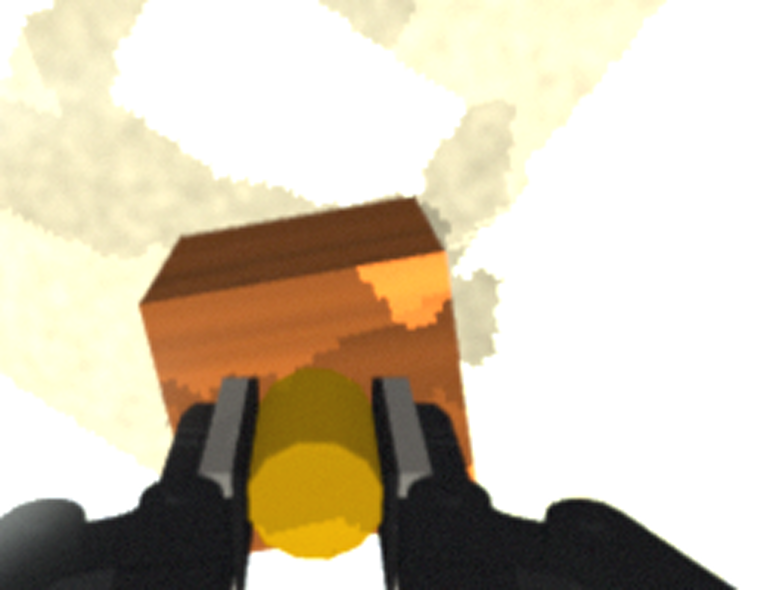

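```bash
python3 -m jog '[[[-1,0,0],0,1],[[-3,0,0],0,1],[[-5,0,0],0,1],[[-8,0,0],0,1],[[-10.5,0,0],0,1]]' 60
python3 -m jog '[[[0,0,0],0,1],[[0,0,0],0,1]]' 60
python3 look.py wrist q6 150 100 410 300;python3 look.py scene q7 40 180 180 285
```

```text
t: 7.65
ee_pos: [0.4441, -0.3857, 0.1503]
eef_rot: [0.099, 0.7, -0.099, 0.7]
force: [0.4, 0.3, -0.6]
finger_gap: 0.261
t: 7.85
ee_pos: [0.4442, -0.3858, 0.149]
eef_rot: [0.099, 0.7, -0.099, 0.7]
force: [0.4, 0.4, -2.3]
finger_gap: 0.264
2.95
5.571428571428571
```

View pics/q6.png

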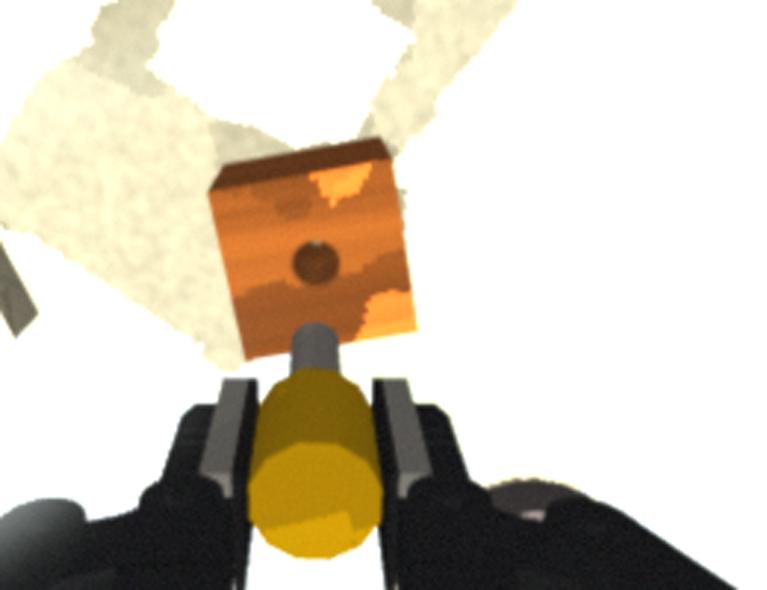

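View pics/q7.png

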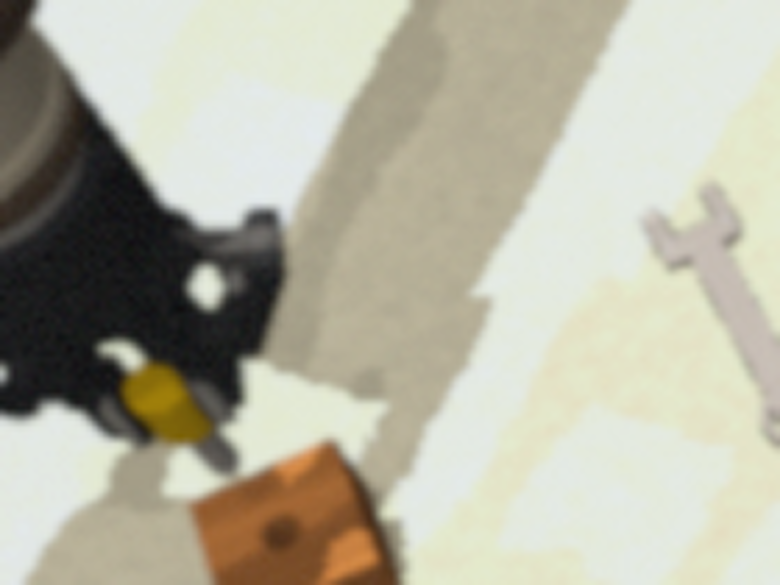

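```bash
python3 - <<'E'
from h import *
from cell import manip
import pickle
W=pickle.load(open("q6.pkl","rb")); print("holder hole",onz((316/2.95+150,262.5/2.95+100),.05,w(W)))
s=manip.get_state(); print(s["ee_pos"],tool(s,[.549,-.092,.15]))
E
```

```text
holder hole [ 0.44462503 -0.38469596  0.05      ]
[ 0.44345233 -0.3848443   0.14720353] [-0.22 31.07  1.99]
```

```bash
python3 -m jog '[[[0,5,0.3],0,1],[[0,10,0.6],0,1],[[0,15,1],0,1],[[0,20,1.4],0,1],[[0,24,1.8],0,1]]' 60
python3 -m jog '[[[0,4,0.2],0,1],[[0,7,0.2],0,1],[[0,7,0.2],0,1],[[0,7,0.2],0,1]]' 60
python3 look.py wrist r1 150 100 410 300;python3 look.py scene r2 180 165 320 270; python3 look.py top r3 205 125 335 222
```

```text
t: 8.45
ee_pos: [0.5276, -0.1572, 0.1472]
eef_rot: [0.1, 0.701, -0.098, 0.699]
force: [0.7, 0.1, 0.2]
finger_gap: 0.257
t: 8.85
ee_pos: [0.5488, -0.093, 0.1476]
eef_rot: [0.099, 0.701, -0.099, 0.699]
force: [-0.2, -0.4, -1.0]
finger_gap: 0.261
2.95
5.571428571428571
6.0
```

View pics/r1.png

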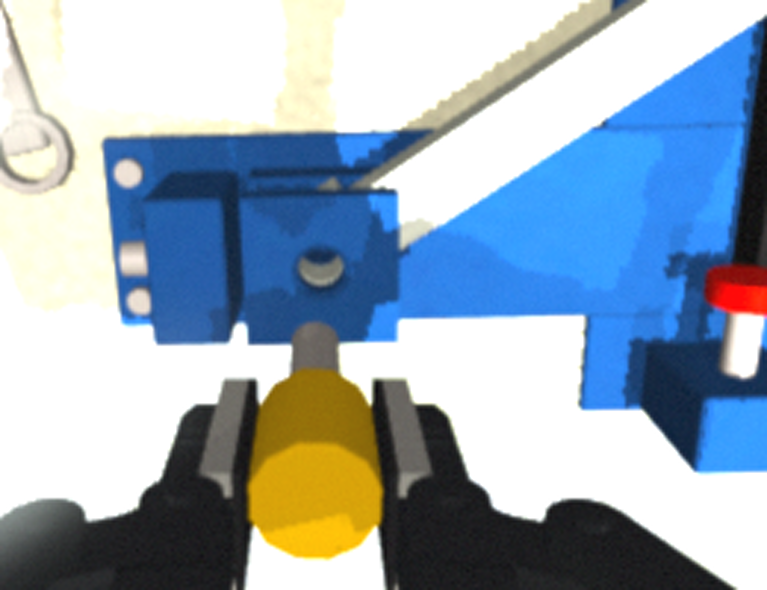

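View pics/r2.png

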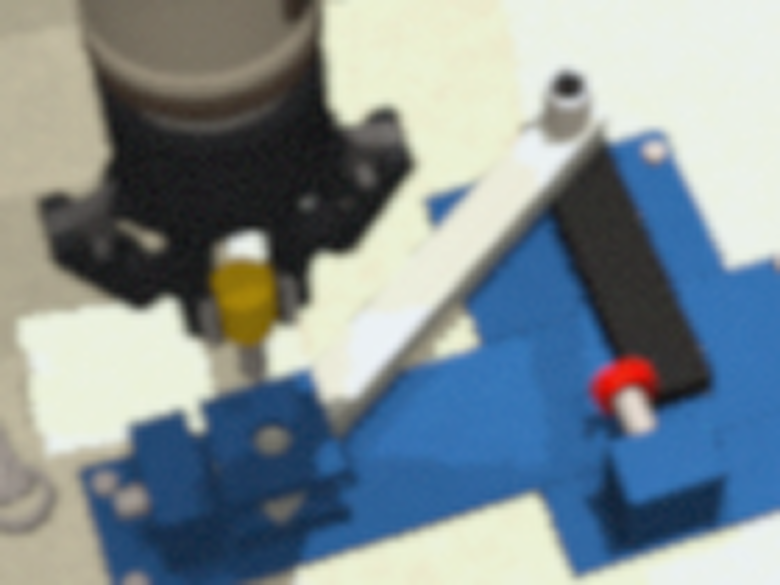

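View pics/r3.png

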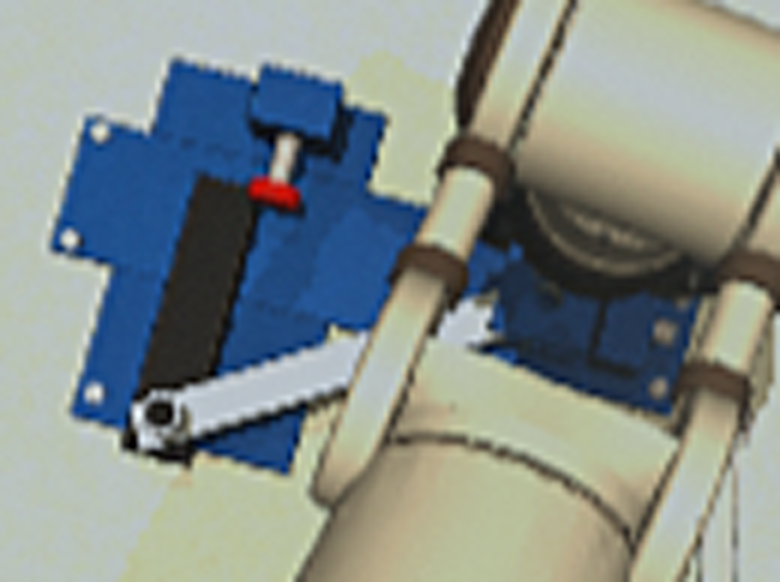

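```bash
python3 - <<'E'
from h import *
import pickle
W=pickle.load(open("r1.pkl","rb")); s=W["st"]; r=R.from_quat(s["eef_rot"]); p=s["ee_pos"]; print(p)
K,c,q=w(W)
def tl(u,v,x):  # point in tool frame at plane tool-x
    ct=r.inv().apply(c-p); d=r.inv().apply(q.apply(np.linalg.inv(K)@[u/2.95+150,v/2.95+100,1])); return ct+d*(x-ct[0])/d[0]
print("headtop",tl(315,500,-.0353),"shanktip",tl(316,328,.0407))
H=onz((321/2.95+150,266/2.95+100),.056,w(W)); print("hole",H,"in tool",r.inv().apply(H-p))
# expected head outline
for x in(-.0353,-.0053): print(x,[((proj(p+r.apply([x,y,z]),w(W))[0]-[150,100])*2.95).round().tolist() for y,z in((0,-.012),(0,0),(0,.012),(-.012,0),(.012,0))])
print([((proj(p+r.apply([x,0,z]),w(W))[0]-[150,100])*2.95).round().tolist() for x,z in((.0407,-.0025),(.0407,0),(.0327,-.006))])
A=onz((246/2.95+150,195/2.95+100),.056,w(W));B=onz((396/2.95+150,192/2.95+100),.056,w(W)); C=onz((396/2.95+150,341/2.95+100),.056,w(W));D=onz((248/2.95+150,341/2.95+100),.056,w(W))
print("plate centre",(A+B+C+D)/4,np.hypot(*(B-A)[:2]),np.hypot(*(C-B)[:2]))
E
```

```text
[ 0.54882906 -0.0938591   0.14787942]
headtop [-0.0353      0.00137147 -0.00052719] shanktip [ 0.0407      0.00176596 -0.00070276]
hole [ 0.54832171 -0.09007142  0.056     ] in tool [ 0.09188208  0.00351636 -0.00132289]
-0.0353 [[307.0, 439.0], [307.0, 503.0], [307.0, 563.0], [235.0, 503.0], [378.0, 503.0]]
-0.0053 [[308.0, 362.0], [308.0, 416.0], [308.0, 468.0], [249.0, 416.0], [367.0, 416.0]]
[[309.0, 322.0], [309.0, 331.0], [309.0, 320.0]]
plate centre [ 0.54946181 -0.09023075  0.056     ] 0.04663756785000384 0.050021038862241254
```

```bash
python3 -m jog '[[[1,0.2,-0.1],0,1],[[2.5,0.2,-0.1],0,1],[[4,0.2,-0.1],0,1],[[4.5,0.2,-0.1],0,1],[[4.5,0.2,-0.1],0,1]]' 60
python3 look.py wrist r4 150 100 410 300;python3 look.py scene r5 180 200 290 283
```

```text
t: 9.5
ee_pos: [0.548, -0.0912, 0.1023]
eef_rot: [0.1, 0.701, -0.099, 0.699]
force: [-0.2, 0.5, -1.5]
finger_gap: 0.258
2.95
7.090909090909091
```

View pics/r4.png

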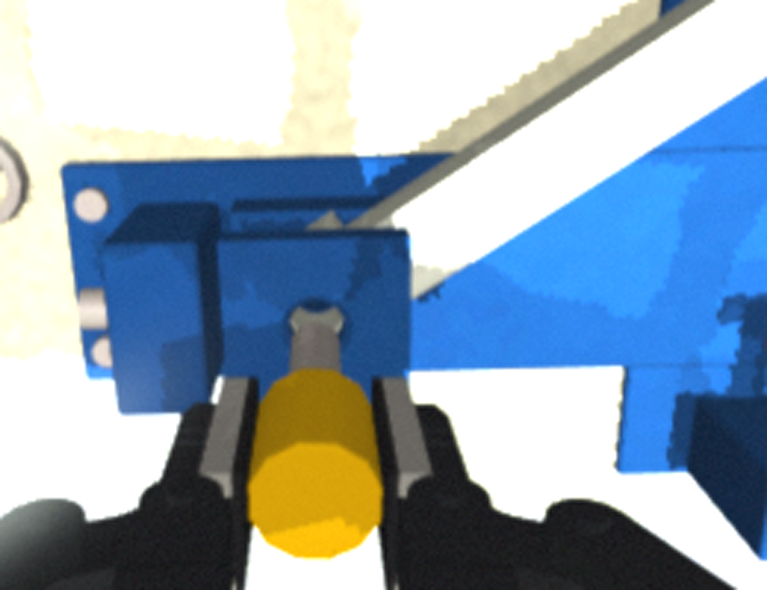

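View pics/r5.png

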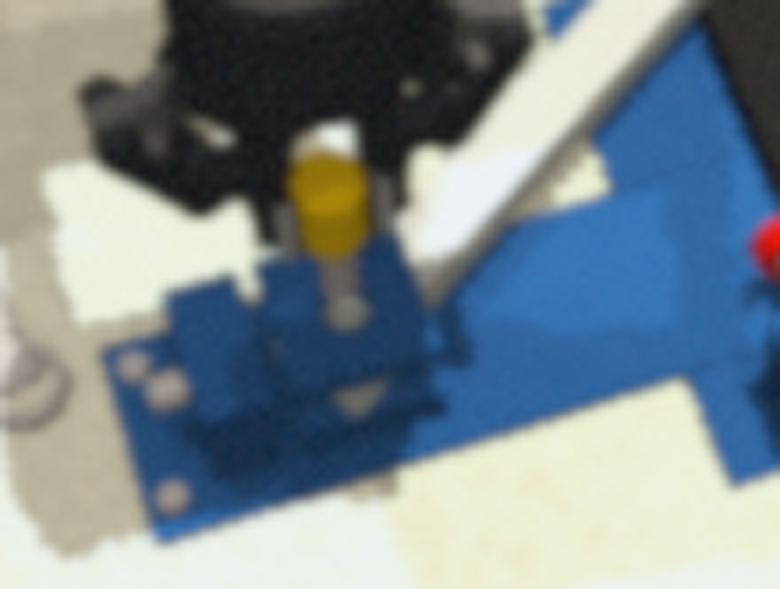

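```bash
python3 -m jog '[[[0.6,0,0],0,1],[[1.2,0,0],0,1],[[1.8,0,0],0,1],[[2.2,0,0],0,1],[[2.2,0,0],0,1]]' 60
python3 look.py wrist r6 150 100 410 300
```

```text
t: 10.1
ee_pos: [0.5487, -0.0913, 0.0813]
eef_rot: [0.099, 0.701, -0.099, 0.7]
force: [1.1, -0.2, -2.0]
finger_gap: 0.26
2.95
```

View pics/r6.png

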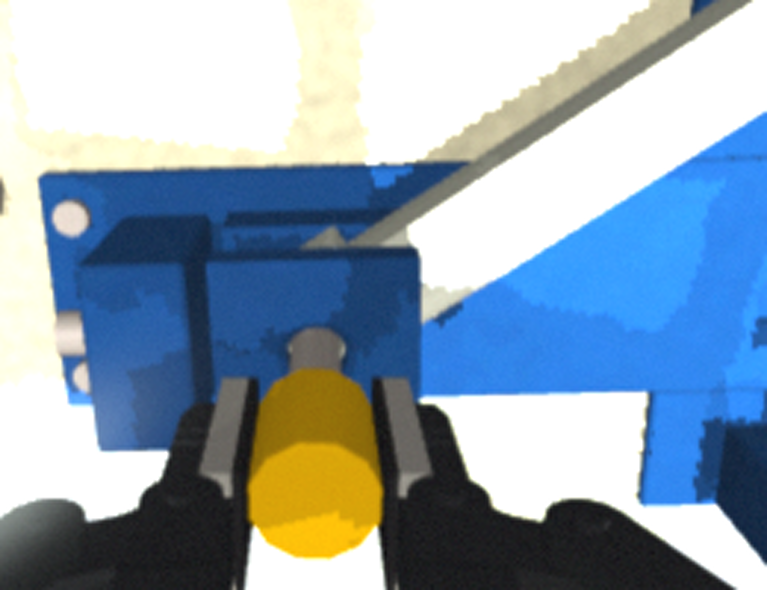

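```bash
python3 -m jog '[[[0.4,0,0],0,1],[[0.8,0,0],0,1],[[1.2,0,0],0,1],[[1.2,0,0],0,1]]' 60
python3 -m jog '[[[0.4,0,0],0,1],[[0.8,0,0],0,1],[[1.2,0,0],0,1],[[1.2,0,0],0,1]]' 60
```

```text
t: 10.55
ee_pos: [0.5487, -0.0913, 0.0694]
eef_rot: [0.099, 0.701, -0.099, 0.7]
force: [-0.2, -0.5, -0.0]
finger_gap: 0.261
t: 10.95
ee_pos: [0.5487, -0.0913, 0.0574]
eef_rot: [0.099, 0.701, -0.099, 0.7]
force: [0.2, -0.3, -1.6]
finger_gap: 0.263
```

```bash
python3 -m jog '[[[0.3,0,0],0,1],[[0.5,0,0],0,1],[[0.5,0,0],0,1]]' 60
python3 -m jog '[[[0.1,0,0],0,1],[[0.2,0,0],0,1],[[0.2,0,0],0,1]]' 60
python3 look.py wrist r7 150 100 410 300
```

```text
t: 11.25
ee_pos: [0.5491, -0.0915, 0.0529]
eef_rot: [0.099, 0.7, -0.099, 0.7]
force: [0.0, 0.2, -1.2]
finger_gap: 0.26
t: 11.55
ee_pos: [0.5492, -0.0915, 0.0511]
eef_rot: [0.099, 0.7, -0.099, 0.7]
force: [1.1, -0.5, -1.3]
finger_gap: 0.26
2.95
```

View pics/r7.png

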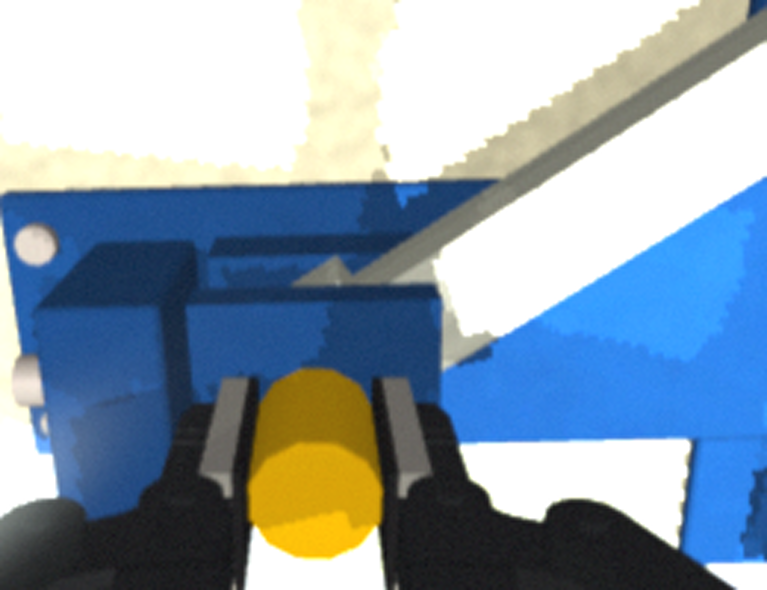

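```bash
python3 -m jog '[[[0.1,0,0],0,1],[[0.1,0,0],0,1],[[0.1,0,0],0,1]]' 60
python3 -m jog '[[[0.1,0,0],0,1],[[0.1,0,0],0,1],[[0.1,0,0],0,1]]' 60
python3 -m jog '[[[0.1,0,0],0,1],[[0.1,0,0],0,1],[[0.1,0,0],0,1]]' 60
```

```text
t: 11.9
ee_pos: [0.5495, -0.0916, 0.0507]
eef_rot: [0.099, 0.7, -0.099, 0.7]
force: [-2.0, 0.5, 3.9]
finger_gap: 0.262
t: 12.2
ee_pos: [0.5495, -0.0916, 0.0506]
eef_rot: [0.099, 0.7, -0.099, 0.7]
force: [-5.4, 1.5, 12.2]
finger_gap: 0.26
t: 12.5
ee_pos: [0.5496, -0.0916, 0.0506]
eef_rot: [0.099, 0.7, -0.099, 0.7]
force: [-8.6, 2.4, 18.9]
finger_gap: 0.262
```

```bash
python3 -m jog '[[[-0.2,0,0],0,1],[[-0.2,0,0],0,0.3],[[-0.2,0,0],0,0],[[-0.2,0,0],0,0],[[-0.2,0,0],0,0]]'
python3 look.py wrist r8 150 100 410 300;python3 look.py scene r9 180 200 290 283
```

```text
t: 13.0
ee_pos: [0.5491, -0.0915, 0.0498]
eef_rot: [0.099, 0.7, -0.099, 0.7]
force: [-0.7, -0.5, -0.6]
finger_gap: 0.498
2.95
7.090909090909091
```

View pics/r8.png

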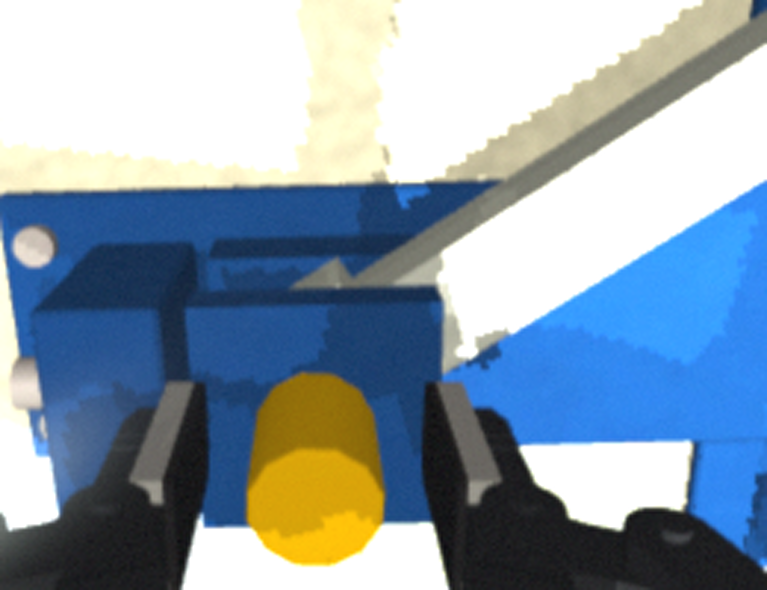

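View pics/r9.png

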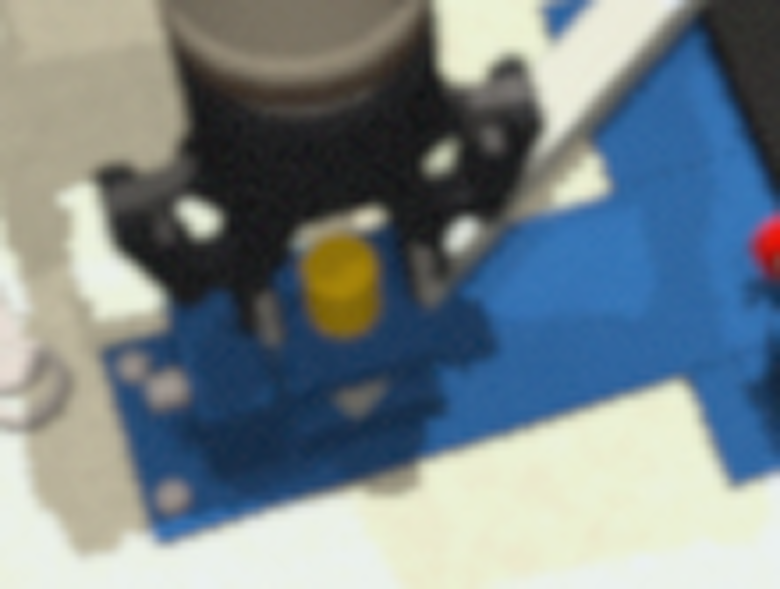

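```bash
python3 -m jog '[[[-2,0,0],0,0],[[-5,0,0],0,0],[[-7,0,0],0,0.5],[[-9,0,0],0,1],[[-9,0,0],0,1]]' 60
cat >> h.py <<'E'
O=np.array([.5487,-.0908]); YAW=-.268
def stand(x,y,z): c,s=np.cos(YAW),np.sin(YAW); return np.array([O[0]+c*x-s*y,O[1]+s*x+c*y,z])
E
python3 - <<'E'
from h import *
from cell import manip
s=manip.get_state(); print(s["ee_pos"],s["finger_gap"])
P=stand(-.115,.093,.14); print(P,tool(s,P)); print(tool(s,stand(-.016,.14,.026)),tool(s,stand(-.115,.093,.026)))
for im in("top",):
    i=cv2.imread("pics/top0.png");m=cv2.inRange(cv2.cvtColor(i,cv2.COLOR_BGR2HSV),(0,120,40),(8,255,255));n,_,st,ce=cv2.connectedComponentsWithStats(m)
    for k in range(1,n):
        if st[k,4]>25 and ce[k][0]>110: print("jar?",ce[k].round(),onz(ce[k],.03,CAM["top"]).round(3))
E
python3 look.py scene s1 180 165 320 270; python3 look.py wrist s2 0 0 512 384
```

```text
t: 13.6
ee_pos: [0.5514, -0.0924, 0.1434]
eef_rot: [0.099, 0.698, -0.1, 0.702]
force: [1.2, 0.0, 0.5]
finger_gap: 0.008
[ 0.55143775 -0.09235646  0.14337456] 0.007624124710312217
[0.46243193 0.02933251 0.14      ] [  0.26   9.21 -11.93]
[11.71 14.06 -2.17] [ 11.66   9.22 -12.01]
jar? [163. 154.] [0.613 0.325 0.03 ]
jar? [250. 157.] [0.607 0.051 0.03 ]
jar? [140. 185.] [0.515 0.392 0.03 ]
jar? [169. 202.] [0.46  0.301 0.03 ]
5.571428571428571
1.5234375
```

View pics/s1.png

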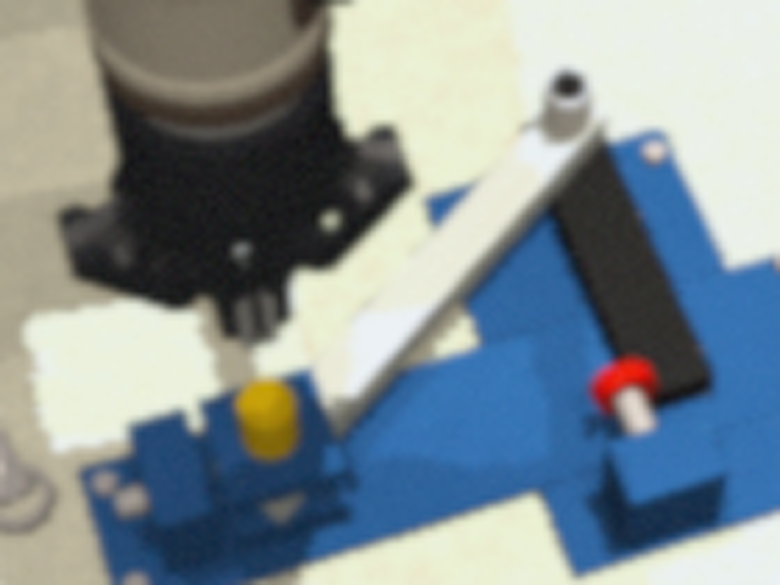

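View pics/s2.png

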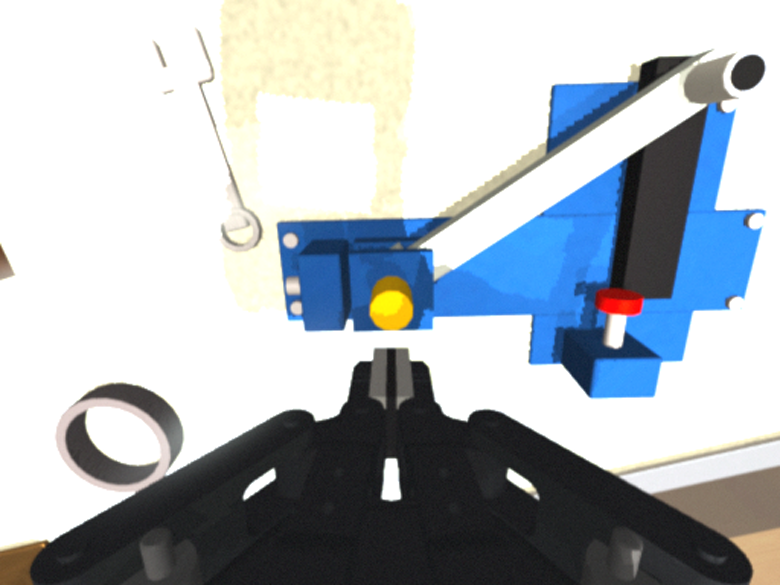

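```bash
python3 - <<'E'
from h import *
from cell import manip
s=manip.get_state(); print(s["ee_pos"])
for q in ((-.098,.066,.14),(-.098,.066,.026),(-.06,.095,.026),(-.023,.11,.026),(-.018,.11,.026)): print(q,stand(*q).round(3),tool(s,stand(*q)))
E
```

```text
[ 0.54925498 -0.09153534  0.13984835]
(-0.098, 0.066, 0.14) [ 0.472 -0.001  0.14 ] [-0.02  6.52 -9.96]
(-0.098, 0.066, 0.026) [ 0.472 -0.001  0.026] [11.38  6.52 -9.97]
(-0.06, 0.095, 0.026) [0.516 0.017 0.026] [11.38  9.47 -6.21]
(-0.023, 0.11, 0.026) [0.556 0.021 0.026] [11.38 11.02 -2.53]
(-0.018, 0.11, 0.026) [0.56  0.02  0.026] [11.38 11.03 -2.03]
```

```bash
python3 -m jog '[[[0,2.2,-3.3],0,1],[[0,4.4,-6.6],0,1],[[0,6.5,-10],0,1],[[0,6.5,-10],0,1]]' 60
python3 -m jog '[[[4,0,0],0,1],[[7,0,0],0,1],[[7,0,0],0,1]]' 60
python3 look.py wrist t1 50 50 512 384; python3 look.py scene t2 180 130 320 235
```

```text
t: 14.1
ee_pos: [0.4667, 0.0021, 0.1371]
eef_rot: [0.099, 0.703, -0.098, 0.698]
force: [0.3, -0.1, -0.2]
finger_gap: 0.003
t: 14.4
ee_pos: [0.4668, -0.0004, 0.0651]
eef_rot: [0.1, 0.704, -0.099, 0.696]
force: [0.1, 0.6, -0.7]
finger_gap: 0.002
1.6883116883116882
5.571428571428571
```

View pics/t1.png

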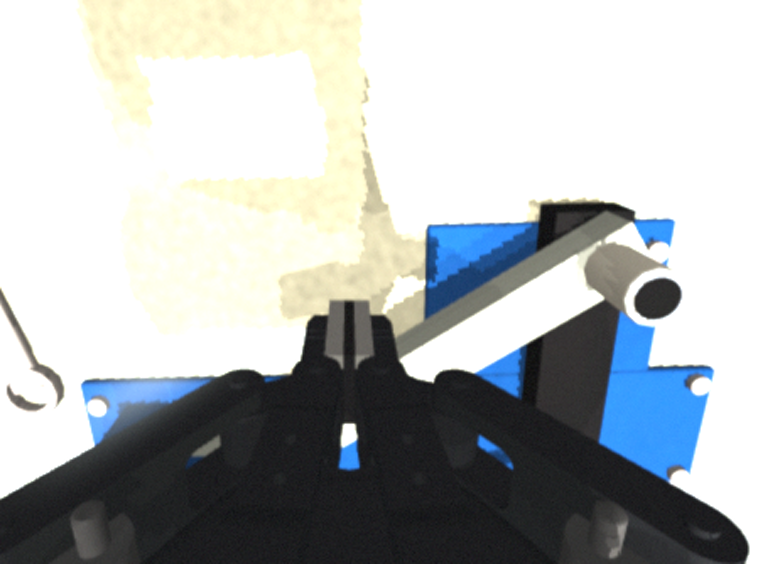

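View pics/t2.png

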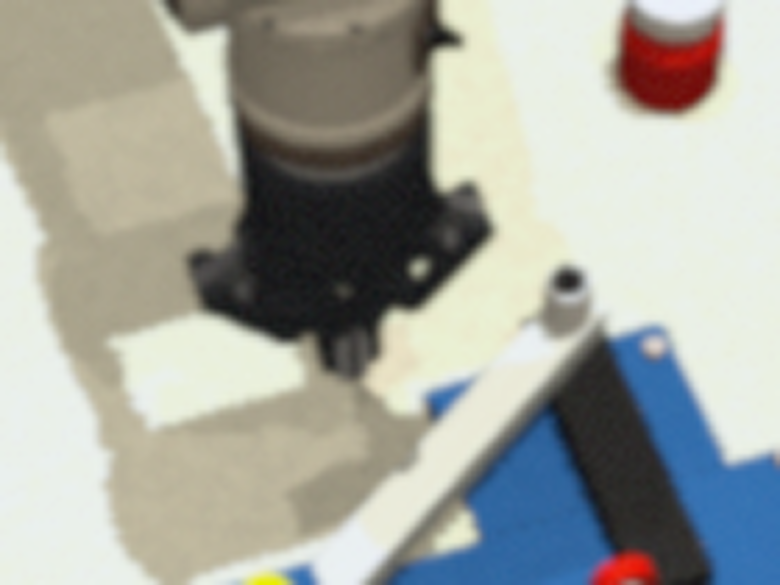

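```bash
python3 -m jog '[[[2,0,0],0,1],[[3.5,0,0],0,1],[[4.3,0,0],0,1],[[4.3,0,0],0,1],[[4.3,0,0],0,1]]' 60
python3 look.py wrist t3 50 50 512 384; python3 look.py scene t4 180 130 320 235
```

```text
t: 15.0
ee_pos: [0.4723, -0.0016, 0.0283]
eef_rot: [0.099, 0.699, -0.099, 0.701]
force: [0.4, -0.3, 0.4]
finger_gap: -0.002
1.6883116883116882
5.571428571428571
```

View pics/t3.png

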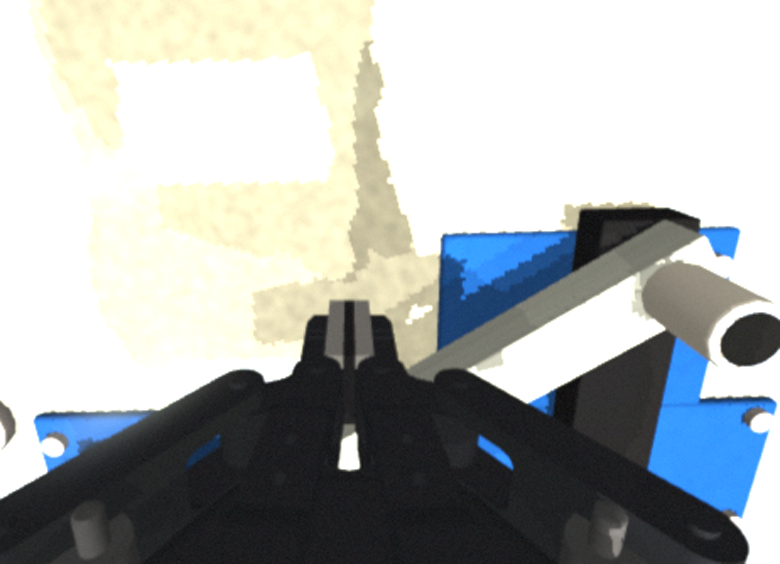

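View pics/t4.png

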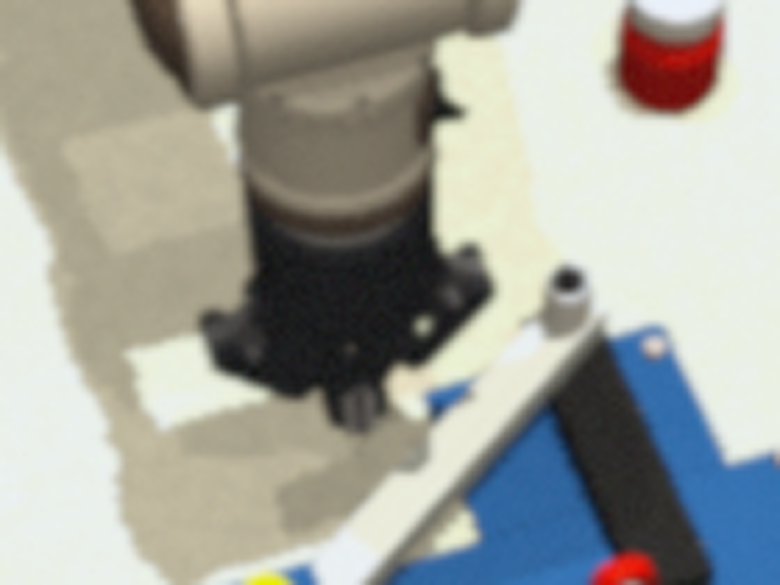

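```bash
python3 -m jog '[[[0,0.5,0.6],0,1],[[0,1,1.2],0,1],[[0,1.5,1.8],0,1],[[0,2,2.4],0,1],[[0,2.5,3],0,1]]' 60
python3 -m jog '[[[0,0.3,0.5],0,1],[[0,0.6,1],0,1],[[0,0.9,1.5],0,1],[[0,0.9,1.5],0,1]]' 60
python3 look.py wrist t5 50 50 512 384; python3 look.py scene t6 180 130 320 235;python3 -c "
from h import *
from cell import manip
p=manip.get_state()['ee_pos'];c,s=np.cos(YAW),np.sin(YAW);d=p[:2]-O;print(p,d@[c,s],d@[-s,c])"
```

```text
t: 15.6
ee_pos: [0.5063, 0.0142, 0.0271]
eef_rot: [0.098, 0.701, -0.1, 0.699]
force: [-4.9, -3.7, 4.0]
finger_gap: 0.006
t: 16.0
ee_pos: [0.5242, 0.019, 0.0269]
eef_rot: [0.099, 0.7, -0.099, 0.7]
force: [-1.0, -0.3, 0.4]
finger_gap: -0.003
1.6883116883116882
5.571428571428571
[0.52414759 0.01903444 0.02697122] -0.052760481729226094 0.09941205268263943
```

View pics/t5.png

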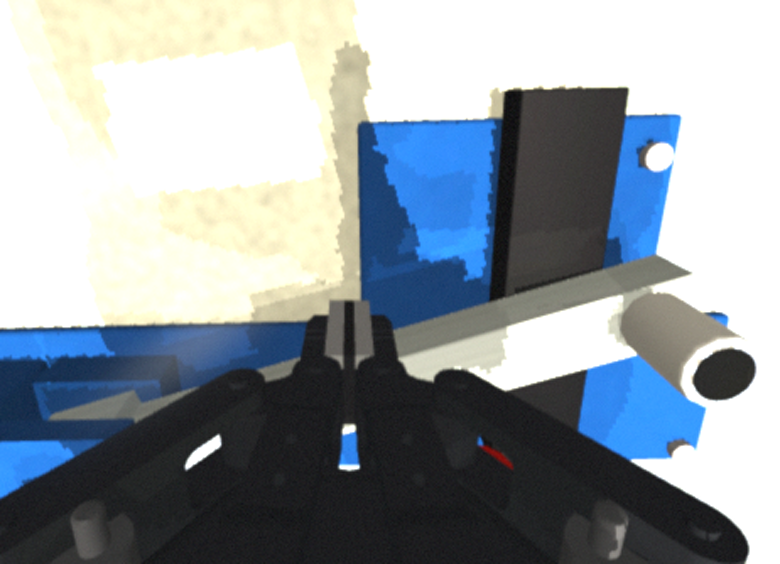

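View pics/t6.png

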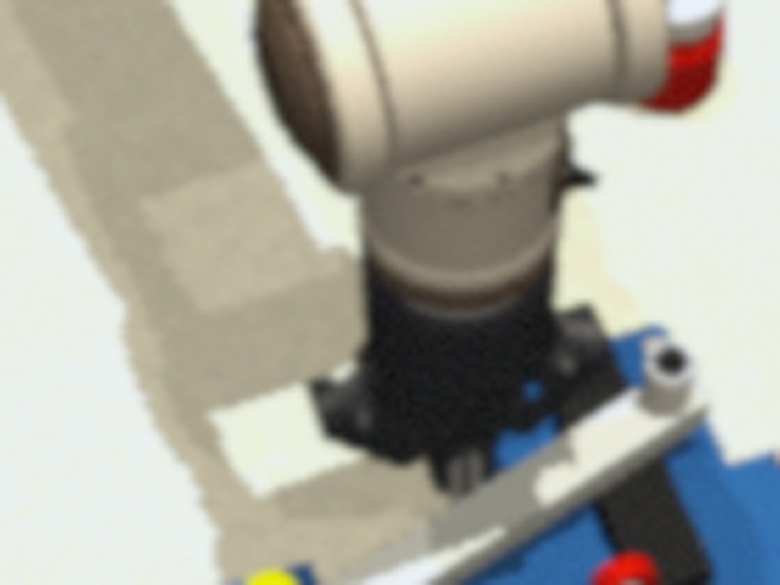

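```bash
python3 -m jog '[[[0,0.3,0.4],0,1],[[0,0.6,0.8],0,1],[[0,0.8,1.2],0,1],[[0,0.8,1.6],0,1],[[0,0.8,1.6],0,1]]' 60
python3 -m jog '[[[0,0,0.2],0,1],[[0,0,0.4],0,1],[[0,0,0.4],0,1]]' 60
python3 look.py wrist u1 50 50 512 384; python3 look.py scene u2 180 165 320 270
```

```text
t: 16.6
ee_pos: [0.5424, 0.0223, 0.0273]
eef_rot: [0.1, 0.7, -0.099, 0.7]
force: [-1.4, 0.3, -0.5]
finger_gap: -0.002
t: 16.9
ee_pos: [0.5456, 0.0211, 0.0273]
eef_rot: [0.099, 0.7, -0.099, 0.7]
force: [-2.8, 2.1, 0.1]
finger_gap: 0.001
1.6883116883116882
5.571428571428571
```

View pics/u1.png

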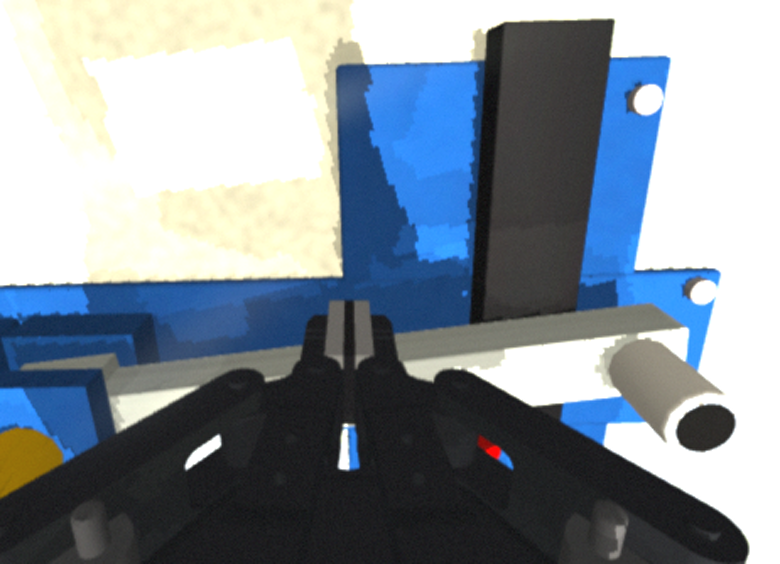

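View pics/u2.png

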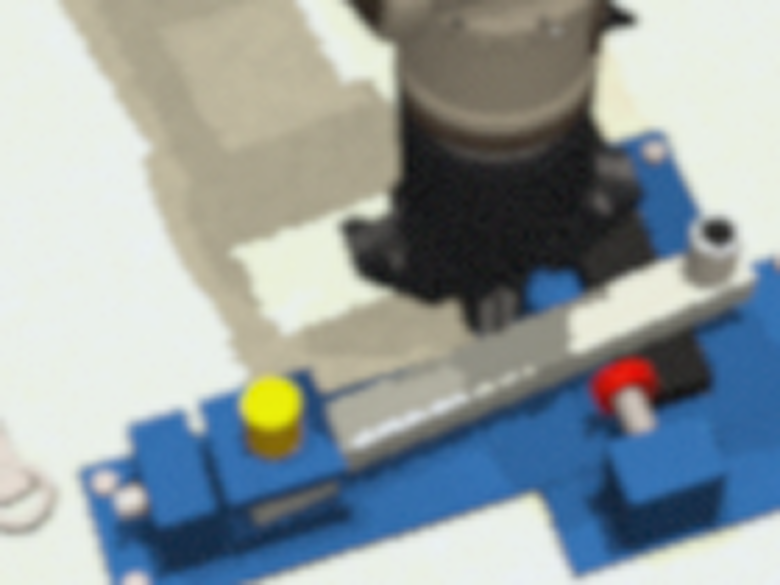

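```bash
python3 -m jog '[[[0,0,0.2],0,1],[[0,0,0.4],0,1],[[0,0,0.4],0,1],[[0,0,0.4],0,1]]' 60
python3 look.py scene u3 180 165 320 270
python3 -m jog '[[[0,0,0.1],0,1],[[0,0,0.2],0,1],[[0,0,0.2],0,1],[[0,0,0.2],0,1]]' 60
python3 look.py scene u4 180 165 320 270
```

```text
t: 17.4
ee_pos: [0.5496, 0.0197, 0.0272]
eef_rot: [0.099, 0.7, -0.099, 0.7]
force: [-2.0, 1.8, -0.1]
finger_gap: -0.001
5.571428571428571
t: 17.85
ee_pos: [0.551, 0.0194, 0.0272]
eef_rot: [0.099, 0.7, -0.099, 0.7]
force: [-3.7, 1.2, 1.5]
finger_gap: -0.004
5.571428571428571
```

View pics/u4.png

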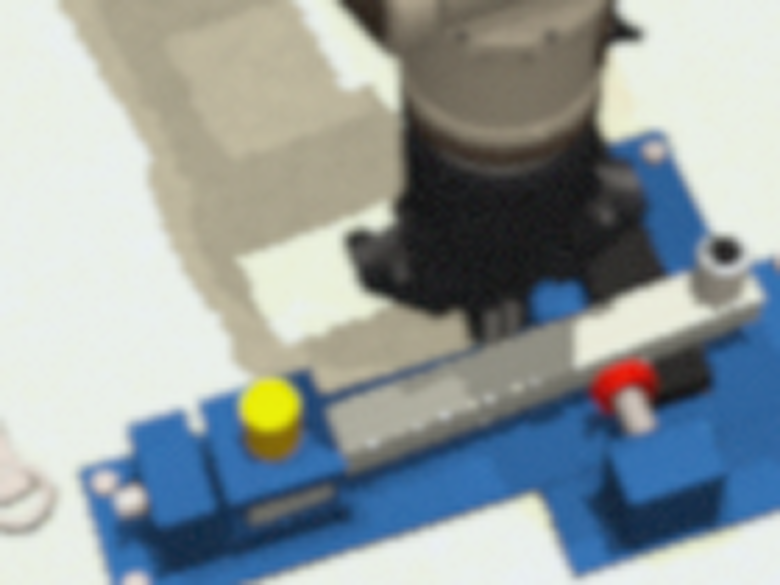

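```bash
for i in 1 2; do python3 -m jog '[[[0,0,0.1],0,1],[[0,0,0.2],0,1],[[0,0,0.2],0,1],[[0,0,0.2],0,1]]' 60; done; python3 look.py scene u5 260 210 330 262
```

```text
t: 18.3
ee_pos: [0.5533, 0.0187, 0.0272]
eef_rot: [0.099, 0.7, -0.099, 0.7]
force: [-3.7, 1.5, 0.5]
finger_gap: 0.002
t: 18.7
ee_pos: [0.5551, 0.0182, 0.0272]
eef_rot: [0.099, 0.7, -0.099, 0.7]
force: [-2.2, 2.7, 0.6]
finger_gap: -0.005
11.142857142857142
```

View pics/u5.png

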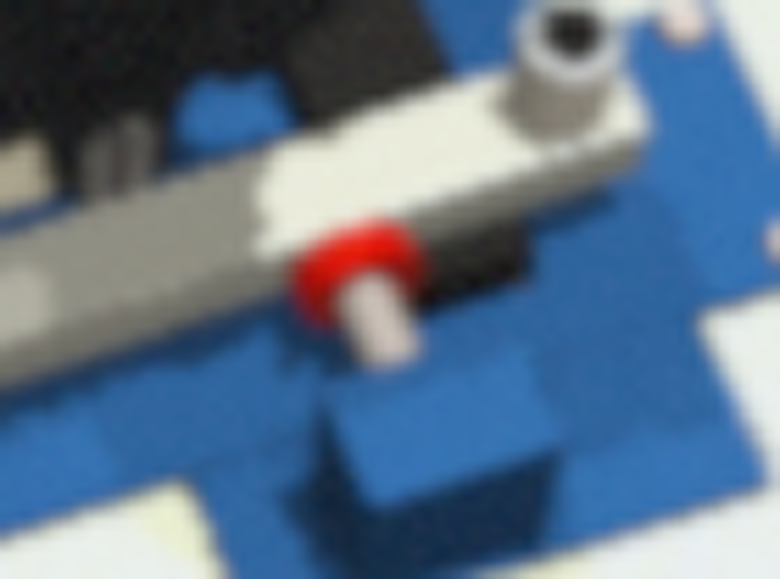

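```bash
for i in 1 2; do python3 -m jog '[[[0,0,0.1],0,1],[[0,0,0.1],0,1],[[0,0,0.1],0,1]]' 60; python3 look.py scene v$i 260 210 330 262;done;
```

```text
t: 19.05
ee_pos: [0.5557, 0.0181, 0.0272]
eef_rot: [0.099, 0.7, -0.099, 0.7]
force: [-4.3, 2.4, 2.3]
finger_gap: 0.004
11.142857142857142
t: 19.4
ee_pos: [0.556, 0.018, 0.0271]
eef_rot: [0.099, 0.701, -0.099, 0.699]
force: [-7.6, 4.1, 4.0]
finger_gap: 0.001
11.142857142857142
```

View pics/v2.png

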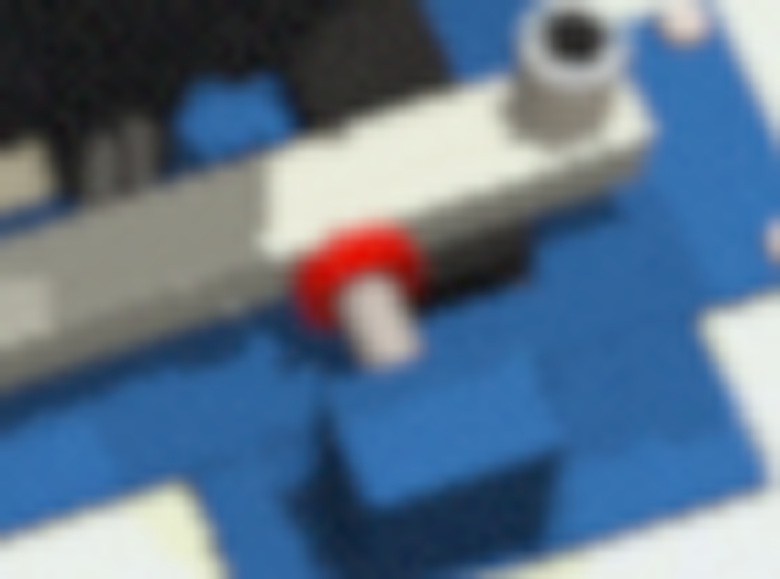

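```bash
for i in 1 2 3; do python3 -m jog '[[[0,0,0.1],0,1],[[0,0,0.2],0,1],[[0,0,0.2],0,1],[[0,0,0.2],0,1]]' 60; done; python3 look.py scene v3 260 210 330 262; python3 look.py wrist v4 50 50 512 384
```

```text
t: 19.85
ee_pos: [0.5567, 0.0179, 0.0271]
eef_rot: [0.099, 0.702, -0.099, 0.698]
force: [-10.9, 5.2, 9.1]
finger_gap: -0.002
t: 20.25
ee_pos: [0.5574, 0.0179, 0.0269]
eef_rot: [0.099, 0.703, -0.099, 0.697]
force: [-15.6, 6.8, 11.6]
finger_gap: -0.001
t: 20.65
ee_pos: [0.558, 0.0178, 0.0268]
eef_rot: [0.1, 0.704, -0.099, 0.696]
force: [-19.0, 7.8, 15.6]
finger_gap: 0.001
11.142857142857142
1.6883116883116882
```

View pics/v3.png

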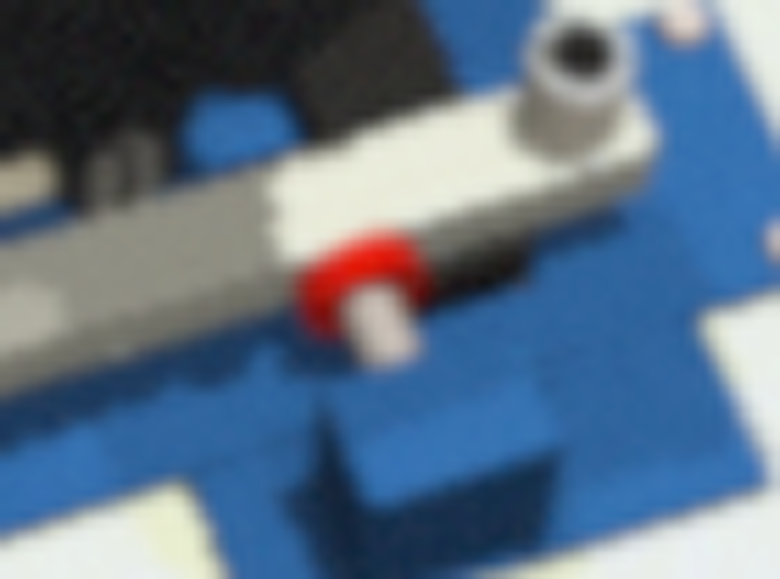

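```bash
for i in 1 2; do python3 -m jog '[[[-0.1,0,0],0,1],[[-0.1,0,0],0,1],[[-0.1,0,0],0,1]]' 60; done; python3 look.py scene v5 260 210 330 262; python3 look.py wrist v6 50 50 512 384
```

```text
t: 21.05
ee_pos: [0.5585, 0.0178, 0.0268]
eef_rot: [0.1, 0.704, -0.099, 0.697]
force: [-13.7, 6.5, 6.9]
finger_gap: -0.003
t: 21.35
ee_pos: [0.5586, 0.0178, 0.0271]
eef_rot: [0.1, 0.704, -0.099, 0.697]
force: [-11.7, 5.7, 0.6]
finger_gap: -0.002
11.142857142857142
1.6883116883116882
```

View pics/v5.png

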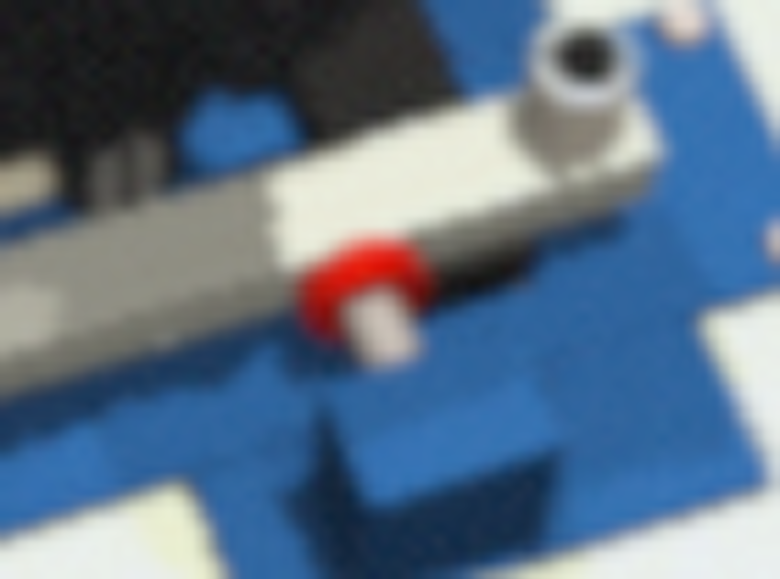

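View pics/v6.png

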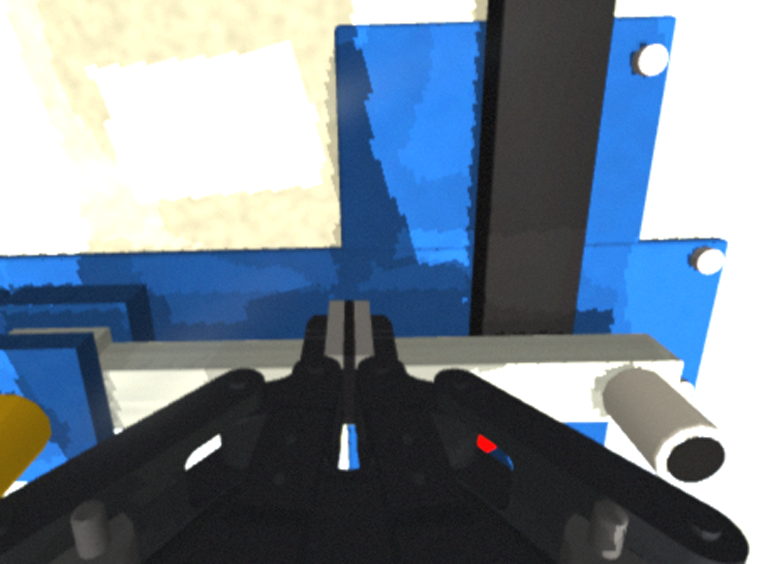

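```bash
cat > pad.py <<'E'
from h import *
import pickle,sys
C=CAM["scene"]
J=(proj(stand(.013,.15,.034),C)-proj(stand(.012,.15,.034),C))[0]; Js=(proj(stand(.001,.205,.074),C)-proj(stand(0,.205,.074),C))[0]
print("px/mm",J,Js)
def red(f):
    im=pickle.load(open(f,"rb"))["image"][215:255,275:310]; hsv=cv2.cvtColor(cv2.resize(im,None,fx=8,fy=8,interpolation=cv2.INTER_CUBIC),cv2.COLOR_BGR2HSV)
    m=cv2.inRange(hsv,(0,150,90),(8,255,255))|cv2.inRange(hsv,(172,150,90),(180,255,255)); return m
def gray(f): return cv2.cvtColor(pickle.load(open(f,"rb"))["image"],cv2.COLOR_BGR2GRAY).astype(np.float32)
g0=gray("u3.pkl")
for f in sys.argv[1:]:
    m=red(f); ys,xs=np.nonzero(m); g=gray(f)
    # lowest-right edge along J: 95th percentile of projection
    e=(np.c_[xs,ys]/8)@(J/np.linalg.norm(J)); 
    c=np.array([xs.mean(),ys.mean()])/8
    print(f,"cen",c.round(2),"back edge px",np.percentile(e,[50,90,98]).round(2),len(xs))
E
python3 pad.py u3.pkl u4.pkl u5.pkl v1.pkl v2.pkl v3.pkl v5.pkl
```

```text
px/mm [0.14785653 0.35418343] [0.16131721 0.35067824]
u3.pkl cen [16.67 17.74] back edge px [22.82 24.66 25.22] 3131
u4.pkl cen [16.61 17.8 ] back edge px [22.86 24.65 25.21] 3055
u5.pkl cen [16.75 18.16] back edge px [23.22 24.74 25.26] 2583
v1.pkl cen [16.8  18.24] back edge px [23.31 24.78 25.31] 2479
v2.pkl cen [16.84 18.34] back edge px [23.43 24.92 25.47] 2507
v3.pkl cen [17.21 19.17] back edge px [24.33 25.79 26.29] 2428
v5.pkl cen [17.37 19.58] back edge px [24.78 26.24 26.84] 2472
```

```bash
python3 -m jog '[[[-0.05,0,0.1],0,1],[[-0.1,0,0.2],0,1],[[-0.1,0,0.2],0,1],[[-0.1,0,0.2],0,1]]' 60; python3 look.py scene x1 260 210 330 262; python3 -m jog '[[[0,0,0.1],0,1],[[-0.05,0,0.1],0,1],[[-0.05,0,0.1],0,1],[[-0.05,0,0.1],0,1]]' 60; python3 look.py scene x2 260 210 330 262; python3 pad.py u4.pkl v5.pkl x1.pkl x2.pkl
```

```text
t: 21.85
ee_pos: [0.5594, 0.0177, 0.0272]
eef_rot: [0.1, 0.704, -0.098, 0.696]
force: [-11.5, 8.0, -2.0]
finger_gap: -0.002
11.142857142857142
t: 22.3
ee_pos: [0.5596, 0.0177, 0.0273]
eef_rot: [0.1, 0.705, -0.098, 0.695]
force: [-11.4, 8.5, -2.3]
finger_gap: 0.003
11.142857142857142
px/mm [0.14785653 0.35418343] [0.16131721 0.35067824]
u4.pkl cen [16.61 17.8 ] back edge px [22.86 24.65 25.21] 3055
v5.pkl cen [17.37 19.58] back edge px [24.78 26.24 26.84] 2472
x1.pkl cen [17.57 19.98] back edge px [25.22 26.73 27.25] 2535
x2.pkl cen [17.62 20.12] back edge px [25.38 26.85 27.31] 2534
```

```bash
python3 -m jog '[[[0,0,0.1],0,1],[[0,0,0.2],0,1],[[0,0,0.2],0,1],[[0,0,0.2],0,1]]' 60; python3 look.py scene x3 260 210 330 262; python3 -m jog '[[[0,0,0],0,1],[[0,0,0],0,1],[[0,0,0],0,1],[[0,0,0],0,1],[[0,0,0],0,1]]' 60; python3 look.py scene x4 180 165 320 270; python3 pad.py u4.pkl x3.pkl x4.pkl
```

```text
t: 22.75
ee_pos: [0.5603, 0.0177, 0.0272]
eef_rot: [0.1, 0.706, -0.098, 0.694]
force: [-17.5, 10.4, 2.9]
finger_gap: 0.001
11.142857142857142
t: 23.3
ee_pos: [0.5603, 0.0176, 0.0271]
eef_rot: [0.1, 0.706, -0.098, 0.694]
force: [-15.9, 10.4, 2.2]
finger_gap: -0.004
5.571428571428571
px/mm [0.14785653 0.35418343] [0.16131721 0.35067824]
u4.pkl cen [16.61 17.8 ] back edge px [22.86 24.65 25.21] 3055
x3.pkl cen [17.71 20.4 ] back edge px [25.67 27.16 27.68] 2547
x4.pkl cen [17.71 20.41] back edge px [25.68 27.17 27.69] 2546
```

View pics/x4.png

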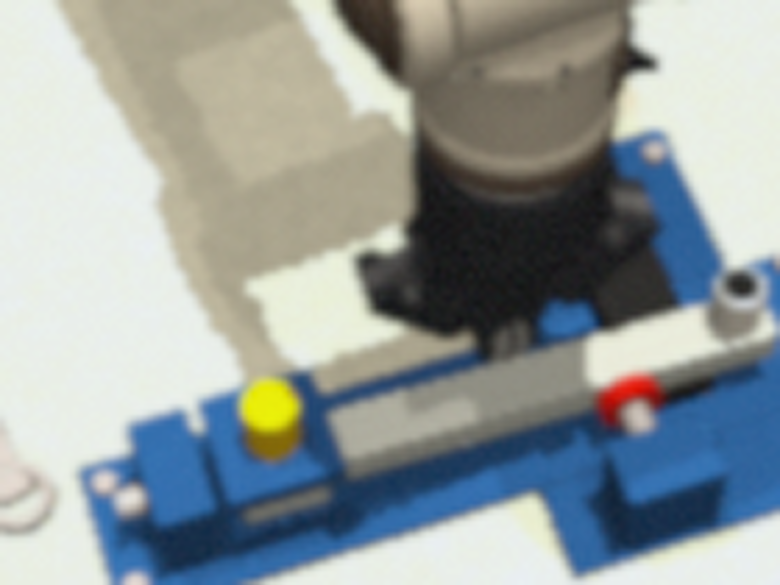

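```bash
for i in 1 2 3; do python3 -m jog '[[[0,0,0],0,1],[[0,0,0],0,1],[[0,0,0],0,1],[[0,0,0],0,1],[[0,0,0],0,1]]' 60; done; python3 look.py scene x5 180 165 320 270; python3 look.py scene x6 0 0 512 384; python3 pad.py u4.pkl x5.pkl
python3 - <<'E'
from h import *
import pickle
C=CAM["scene"]
for f in("u4.pkl","x5.pkl","r9.pkl"):
    im=pickle.load(open(f,"rb"))["image"]; m=cv2.inRange(cv2.cvtColor(im,cv2.COLOR_BGR2HSV),(22,150,60),(36,255,255))[225:260,215:245]; ys,xs=np.nonzero(m); print(f,xs.mean()+215,ys.mean()+225,ys.min()+225,ys.max()+225)
print(proj(stand(0,0,.071),C),proj(stand(0,0,.086),C))
E
```

```text
t: 23.85
ee_pos: [0.5603, 0.0177, 0.0272]
eef_rot: [0.1, 0.706, -0.098, 0.694]
force: [-16.8, 9.6, 1.9]
finger_gap: 0.001
t: 24.35
ee_pos: [0.5603, 0.0177, 0.0272]
eef_rot: [0.1, 0.706, -0.098, 0.694]
force: [-16.0, 9.4, 2.1]
finger_gap: -0.003
t: 24.85
ee_pos: [0.5603, 0.0176, 0.0271]
eef_rot: [0.1, 0.706, -0.098, 0.694]
force: [-16.2, 10.7, 1.7]
finger_gap: 0.0
5.571428571428571
1.5234375
px/mm [0.14785653 0.35418343] [0.16131721 0.35067824]
u4.pkl cen [16.61 17.8 ] back edge px [22.86 24.65 25.21] 3055
x5.pkl cen [17.72 20.41] back edge px [25.67 27.16 27.7 ] 2537
u4.pkl 228.42857142857142 239.375 233 246
x5.pkl 228.4695652173913 239.3913043478261 233 246
r9.pkl 227.69827586206895 239.6551724137931 233 246
[[228.04398028 239.07251004]] [[227.60962093 236.00897397]]
```

View pics/x6.png

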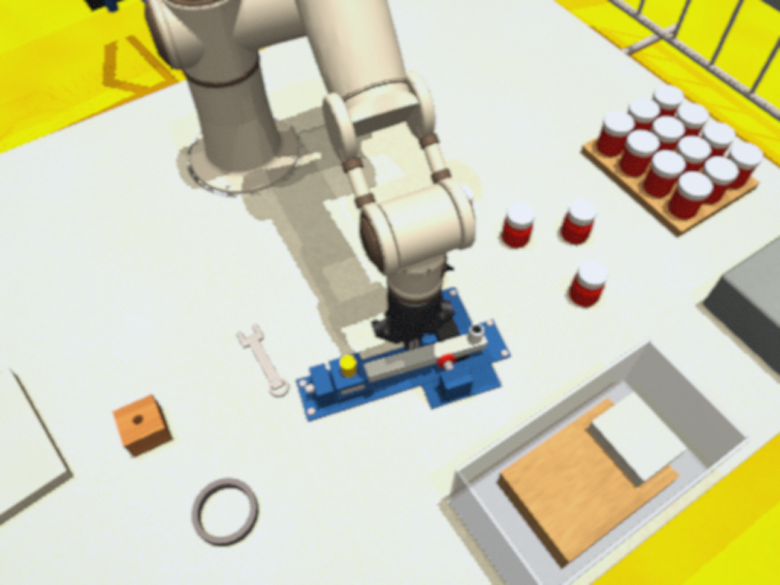

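```bash
python3 look.py top y1 0 0 512 384
```

```text
1.5234375
```

View pics/y1.png

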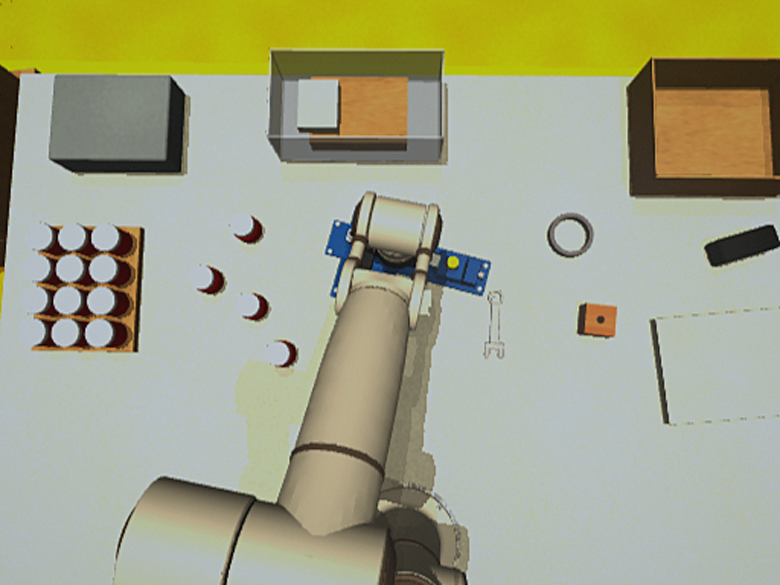

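All four jars, the wrench at (495,325) and the tape ring at (570,235) are in their starting places. The pin head at (453,262) is on the fork. The push is steady, so I'm handing in.

```bash
python3 -c "
from cell import manip
print(manip.sign_off()); print(manip.get_state()['force'])"
```

```text
the job is handed in; nothing more can be done
None
the job is handed in; nothing more can be done
```

The pin is fully home in the fork. I then swung the arm onto the red stop with closed fingers on the bar, about 107 mm from the pivot, and handed in at about 25 s while still pushing. The sign-off gave no verdict.

**Last checks:**
- **Push:** in the camera images the pad is back about 6.5 mm, which is about 9.8 N. TCP travel since contact suggests about 7 mm. The pose did not change over the last 2 s.
- **Pin:** upright on the fork. Its head did not move in the image during the final press, and pushing down met a firm stop within 0.1 mm of the predicted height.
- **Bystanders:** the jars, wrench and tape roll all look to be in their starting places.

**What went wrong or disagreed:**
- **First grasp missed:** the fingers closed on top of the pin's head because the fingertips sat about 5–12 mm behind the TCP, not the stated 14 mm ahead. The pin stayed in place and I re-grasped it lower.
- **Arm start angle:** I measured about 0.58 rad, outside the stated 0.2 to 0.45 rad. It made no difference to the job.
- **Side load:** an unwanted vertical load of about 15 N built up during the push. I raised the tool slightly to remove most of it.
- **Wrist force:** it reads about 18 N along the push, or about 13 N at the pad by leverage. That is a little above the image estimate, probably because of friction, but still inside the band.

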